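# Re-hang the service plug and fold the empty hook away

### The job

The red-brown service plug hangs on one of the two folding hooks of the grey panel: swing the other, folded hook down and move the plug onto it, hanging freely by its loop. Then fold the emptied hook up against the panel and press it until it snaps into its spring clip and stays there by itself, pressing firmly but gently: the clips are set to different depths, so feel for the snap and do not ram the hook against its stop. Leave the loose things on the bench where they are.

Things in the scene. Friction and masses are not known exactly. Their poses are not given: they have to be found in the camera images.
- plug: Red-brown service plug, 50 x 62 x 70 mm, 0.2 to 0.36 kg. Origin: centre of its underside, z up. Base 50 x 62 mm to z = 16 mm, body 48 mm wide to z = 38 mm, then a square loop (see point plug_loop). Hanging on a hook, its origin is 59.5 mm below the hook's origin.
- plug_loop (a point): Middle of the plug's loop opening, 51 mm above its underside. The opening runs along the plug's x, is 42 mm wide (y) and goes from 38 to 63.5 mm above the underside. Loop outside: 54 mm wide in y (top bar 56 mm), 20 mm deep in x, top at 70 mm. To pass over a nub, lift the hanging plug 12.5 to 18 mm (15 is best).
- hook_a: Steel hook bracket, 36 x 50 mm, on the panel's front: the one the plug hangs on at the start, left or right. Origin: on the panel's front face, midway between its two lugs; x points into the panel, y left along it, z up. The hinge pin lies along y through x = -35 mm, z = 0. Spring clip (dark block, two sprung jaws, rubber stop): 75 mm above the pin, 35 wide, 14 high, out to x = -20 to -41 mm.
- hook_b: Steel hook bracket, 36 x 50 mm, on the panel's front: the other one, its peg folded up at the start. Origin: on the panel's front face, midway between its two lugs; x points into the panel, y left along it, z up. The hinge pin lies along y through x = -35 mm, z = 0. Spring clip (dark block, two sprung jaws, rubber stop): 75 mm above the pin, 35 wide, 14 high, out to x = -20 to -41 mm.
- peg_a: Steel peg of hook_a: round bar 8 mm thick, T-shaped end (see point peg_a_end). Origin on the hinge pin; -x runs along the bar, y along the pin. A nub on its +z side (up when level), 75 mm from the pin, has a 9 mm ball, centre 12 mm and top 16.5 mm above the bar's axis. A weak spring (1 N at the end) swings the peg level unless the clip holds its ball.
- peg_b: Steel peg of hook_b: round bar 8 mm thick, T-shaped end (see point peg_b_end). Origin on the hinge pin; -x runs along the bar, y along the pin. A nub on its +z side (up when level), 75 mm from the pin, has a 9 mm ball, centre 12 mm and top 16.5 mm above the bar's axis. A weak spring (1 N at the end) swings the peg level unless the clip holds its ball.
- peg_a_end (a point): Middle of the cross bar that forms the T-shaped end of hook_a's peg, the part to hold: 24 mm long along the pin's direction (y), 10 mm thick, its axis 112 mm from the hinge pin. When the peg is folded it stands 242 mm above the bench, 30 mm above the panel's top edge.
- peg_b_end (a point): Middle of the cross bar that forms the T-shaped end of hook_b's peg, the part to hold: 24 mm long along the pin's direction (y), 10 mm thick, its axis 112 mm from the hinge pin. When the peg is folded it stands 242 mm above the bench, 30 mm above the panel's top edge.
- fold_a (a joint): Fold angle (rad): 0 = level on its hinge stop, pointing out from the panel; about 1.57 = folded upright. This hook's clip is set up to 10 mm in or out, not measured: the ball snaps in and stops somewhere from 1.43 to 1.71. The snap needs about 4 to 8 N at the T-shaped end; just behind is the rubber stop: never more than 25 N on it (16 N at the T end).
- fold_b (a joint): Fold angle (rad) of hook_b's peg: 0 = level on its hinge stop, pointing out from the panel; about 1.57 = folded upright. It starts in its clip at about 1.57; pulling it out needs about 4 to 8 N towards the robot at the T-shaped end.
- panel: Grey upright panel, 300 mm wide, 212 mm high, 12 mm thick, fixed on the bench with a flat foot. Origin: bottom centre of its front face; x points into the panel, away from the robot, z up. The two hooks are 170 mm apart, their hinge pins 130 mm above the bench.
- busbar_0: Bystander: bent copper bus bar, 22 x 115 x 23 mm, lying on the bench. Origin: centre of its underside.
- hex_keys: Bystander: folding hex key set, 26 x 70 x 19 mm, lying on the bench. Origin: centre of its underside.
- grease_pot: Bystander: grey grease pot, 69 mm across, 66 mm high, standing on the bench. Origin: centre of its underside.
Mind the look-alikes: they are no part of the job. What is shaped like the plug but blue or yellow is not meant.

How it is judged:
By the outcome, as a careful person would: the job done as asked, in the order asked, and still so for the second after the job is handed in, with the robot touching nothing.
It also fails if it takes over 72 s, if anything falls off the work surface, if the arm or the gripper's body presses on something with over 40 N, if the wrist force passes 120 N, or if a joint passes its speed limit or range.

### The arm

A 7-joint arm with a two-finger parallel gripper is mounted at the origin on the work surface; the furniture and walls round the work are solid. World frame = base frame: x ahead of the robot, y to its left, z up, the work surface at z = 0. Lengths are in m, angles in rad, forces in N, time in s.
With the tool pointing down it reaches from about 0.425 to 0.875 m from the base axis. Payload 9.9 kg.
Tool frame: the origin (TCP) lies on the centre line of the jaws, within the pads' length; the fingertips stand 19 mm ahead of it and the grasp point (between the pads) is the TCP; z points along the fingers, y is the line along which they close (so a half turn about z gives the same grasp; the last joint's range is limited). The gripper opens to 85 mm and grips with 20 to 120 N. Pads are 22 mm wide; open, the fingers measure 114 mm over their backs; the gripper's body (76 mm by 85 mm) begins 54 mm behind the grasp point. The pads swing forward as they close: fully open they stand 13 mm farther back than shut.
Start: joints at [1.091, 0.576, 0.025, 1.437, -0.015, 1.129, -0.057], TCP at [0.26, -0.623, 0.25] pointing down, gripper open.
Joint ranges: [-2.76, 2.76], [-0.34, 2.15], [-1.52, 1.57], [0.19, 2.46], [-1.09, 4.23], [0.17, 1.99], [-2.82, 2.82]. Speed limits (rad/s): [2.22, 2.22, 3.01, 3.01, 3.14, 3.14, 3.14].

### API

Orientations are given as [roll, pitch, yaw] about the fixed x, y, z axes, in that order (R = Rz(yaw) Ry(pitch) Rx(roll)).
In Python, from plant import r gives the robot as it stands.
- The arm moves only by the tool step_arm, never from a script. Its arguments are lists of equal length, an entry for each row: "twist": the turn, a rotation vector about the tool's x, y, z in degrees, a list of three; "travel": the shift along the tool's x, y, z in mm, a list of three; "hand": the finger opening in mm, from 0 to 85.4. A call has exactly 5 rows; each row is the pose to reach, as a shift and turn from the pose commanded when the call began, along the tool's axes at that moment; what a row does not reach only later rows make up. A row lasts 1/12 s, in which the tool goes at most 41.7 mm and 7.16 degrees, less where a joint would pass 70% of its speed; a pose out of reach is approached as far as the arm can. A call with a gripper value outside its range is refused whole. The fingers move at their own pace and stop on an object; "grip_force" is the grip in N (left out, the last holds). Time passes only in rows, so rows that repeat a pose let the fingers close, or fill a call up. It gives the time, the measured TCP pose, the force, the opening and the grip force at its end, in the units of the state.
- r.get_obs(): the state, without advancing time (a new reading comes with each control period).
- r.grab_frame(name): name is "side" or "top" or "wrist"; returns the picture (400x640x3 uint8, blue, green, red); there is no depth.
- r.camera_model(name): a dict with "vertical_fov" (degrees; the focal length in pixels is half the picture's height over the tangent of half this angle, whatever the lens; pixels are square), "cx", "cy" (the principal point, pixels), "k1" (the pictures are not rectified: a ray, as slopes to the right and down, at radius r is drawn at 1 + k1 r^2 times it, then the intrinsics apply), "world_to_cam" (4x4, takes a point from world to camera coordinates); the wrist camera has in their place "tool_from_camera" (4x4, takes a point from camera to tool coordinates, whose origin is the TCP and whose axes are the flange's). Camera axes: x right, y down, z forward; pixel columns grow to the right and rows downward; lengths in m; the calibration is good to about 2 mm. A picture is of the moment at which its call begins: read the wrist's pose just before it. camera_model takes no time and is no camera call.
- r.finish_job(): hands the job in; it is judged then, once.
The state is a dict: "t": time; "qpos": joint angles; "joint_vel": joint speeds; "joint_torque": joint torques, N m; "tool_pos": TCP position; "ee_rot": TCP orientation; "wrist_force": force on the tool from outside, world axes, zero at the start; "wrist_torque": the same for the moment, N m; "finger_gap": opening from 0.0 (shut) to 1.0 (fully open); "gripper_force": force on a finger pad.
Only numpy, scipy, OpenCV 4.12 (cv2) and the standard library are available. Lean on these libraries where they do the work, as an engineer would, in place of code of your own. Each camera call takes 0.05 s, during which the arm holds its last target. There are 200 camera calls.

## Working session

There is one attempt and no reset: what is moved stays moved. The work goes in short steps, Python scripts to look and compute and a tool call to move; the robot and the scene stay as the last step left them, time stands still between calls to the robot, and variables do not carry over. Pictures are saved under pics/ and viewed, at most 10 in all, crops included, and the job is handed in when it is done.

Besides the shell and the picture viewer there is one more tool, called after "Call:" as name(argument=value, ...) on one line, values as JSON. step_arm: Moves the arm, as the interface text tells. Its arguments: {"type":"object","properties":{"twist":{"type":"array","items":{"type":"array","items":{"type":"number"}}},"travel":{"type":"array","items":{"type":"array","items":{"type":"number"}}},"hand":{"type":"array","items":{"type":"number"}},"grip_force":{"type":"number"}},"required":["twist","travel","hand"]}

```bash
mkdir -p pics; ls; python3 - <<'E'
from plant import r
import cv2
o=r.get_obs()
for k in o: print(k,o[k])
for n in ["side","top","wrist"]:
    print(n,r.camera_model(n))
    if n!="wrist": cv2.imwrite(f"pics/{n}0.png",r.grab_frame(n))
E
```

```text
pics
t 0.0
qpos [ 1.09120908  0.57650643  0.02483869  1.43791535 -0.0150039   1.1289887
 -0.05649374]
joint_vel [ 0.00072922 -0.00158875  0.00125412 -0.00124301  0.00048546  0.00126076
  0.00120724]
joint_torque [-4.86615154e-04 -7.65764809e+01  2.24981055e+00 -2.85975677e+01
  1.51990430e-02  1.27187514e-02 -2.59519442e-05]
tool_pos [ 0.260084   -0.62242443  0.24945718]
ee_rot [-3.13996116e+00  7.81510548e-05  3.95830422e-01]
wrist_force [-0.2159389  -0.97701723  0.15653998]
wrist_torque [0.04481736 0.03654337 0.01396464]
gripper_force 0.0
finger_gap 0.9953450809976936
side {'vertical_fov': 53.31945101014876, 'cx': 319.67278252517434, 'cy': 200.9487070159154, 'k1': -0.01583914957233287, 'world_to_cam': array([[-0.94240383, -0.33396098, -0.01857635,  0.48922765],
       [-0.15004328,  0.47173764, -0.86887894,  0.25329266],
       [ 0.29893483, -0.81604758, -0.49467596,  0.6592556 ],
       [ 0.        ,  0.        ,  0.        ,  1.        ]])}
top {'vertical_fov': 50.820289137009574, 'cx': 316.2123501256474, 'cy': 201.01025302076042, 'k1': 0.010633162348626397, 'world_to_cam': array([[ 0.03565184, -0.99935721,  0.00375645, -0.15476329],
       [-0.97783168, -0.0356595 , -0.20633372,  0.58893612],
       [ 0.20633505,  0.003683  , -0.97847447,  0.87087562],
       [ 0.        ,  0.        ,  0.        ,  1.        ]])}
wrist {'vertical_fov': 65.20010836132124, 'cx': 320.0683718373671, 'cy': 197.18018329611579, 'k1': -0.05802875493975067, 'tool_from_camera': array([[-2.67492565e-04, -9.60869420e-01, -2.77001600e-01,
         6.92987867e-02],
       [ 9.99999745e-01, -4.40567075e-04,  5.62577737e-04,
         9.29989333e-04],
       [-6.62601528e-04, -2.77001379e-01,  9.60869292e-01,
        -1.23525353e-01],
       [ 0.00000000e+00,  0.00000000e+00,  0.00000000e+00,
         1.00000000e+00]])}
```

View pics/side0.png

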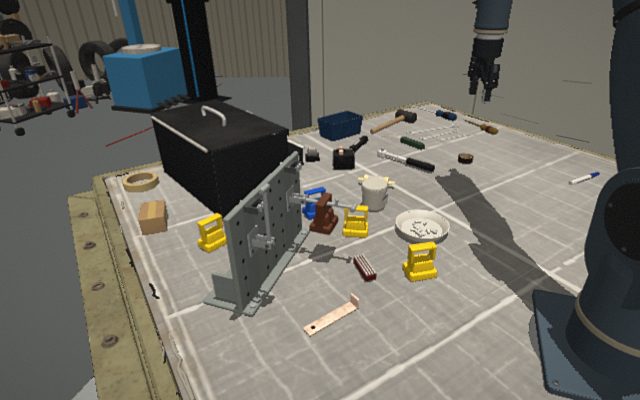

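View pics/top0.png

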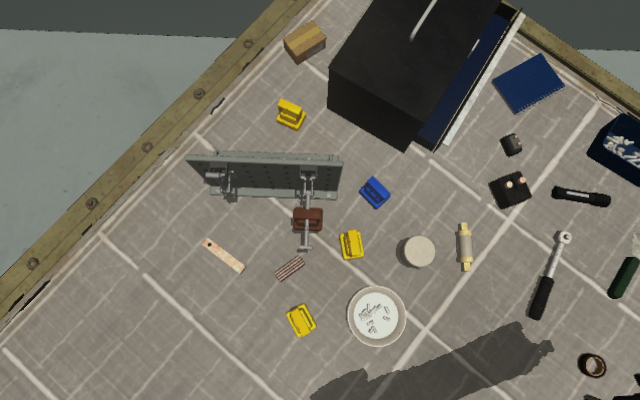

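The plug hangs on the right-hand hook (hook_a, top view about (308,215)). The left hook, hook_b, is folded (about (218,178)). I'll enlarge both.

```bash
python3 - <<'E'
import cv2
a=cv2.imread("pics/top0.png")[130:270,170:370]; cv2.imwrite("pics/topc.png",cv2.resize(a,None,fx=4,fy=4,interpolation=cv2.INTER_CUBIC))
a=cv2.imread("pics/side0.png")[145:320,195:385]; cv2.imwrite("pics/sidec.png",cv2.resize(a,None,fx=3.4,fy=3.4,interpolation=cv2.INTER_CUBIC))
E
```

```text
(no output)
```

View pics/topc.png

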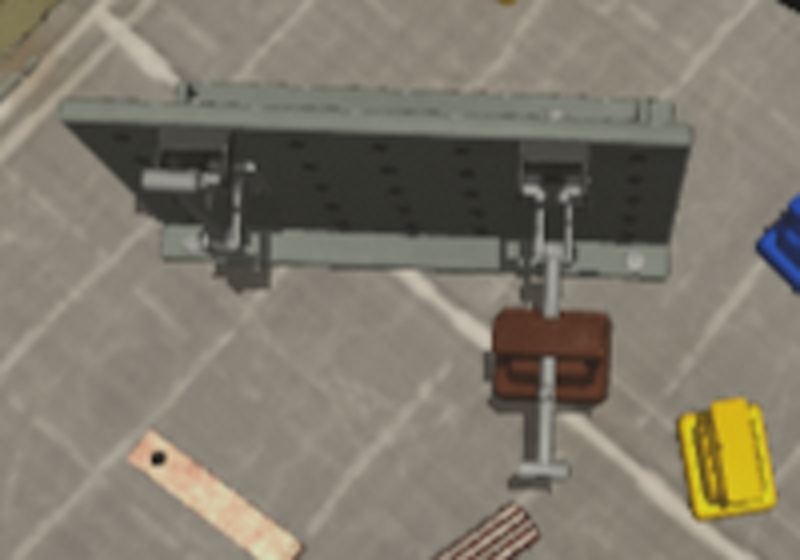

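View pics/sidec.png

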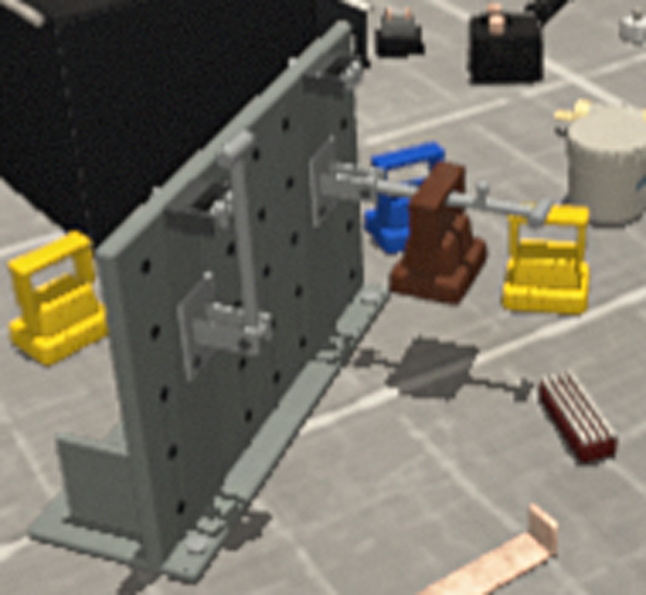

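```bash
cat > h.py <<'E'
import numpy as np, cv2
from plant import r
from scipy.optimize import least_squares
from scipy.spatial.transform import Rotation as R
def proj(n,p,o=None):
    c=r.camera_model(n)
    if n=="wrist":
        T=np.eye(4);T[:3,:3]=R.from_euler('xyz',o['ee_rot']).as_matrix();T[:3,3]=o['tool_pos']
        W=np.linalg.inv(T@c['tool_from_camera'])
    else: W=c['world_to_cam']
    q=W[:3,:3]@np.array(p)+W[:3,3]; s=q[:2]/q[2]; s=s*(1+c['k1']*(s@s))
    f=200/np.tan(np.radians(c['vertical_fov']/2))
    return s*f+[c['cx'],c['cy']]
def pan(q,p): # panel frame -> world
    c,s=np.cos(q[2]),np.sin(q[2]); return np.array([q[0]+c*p[0]-s*p[1],q[1]+s*p[0]+c*p[1],p[2]])
E
cat > fit.py <<'E'
from h import *
T=lambda x,y:np.array([170+x/4,130+y/4]); S=lambda x,y:np.array([195+x/3.4,145+y/3.4])
L=[("top",(0,.15,.212),T(72,122)),("top",(0,-.15,.212),T(690,143)),("top",(-.147,-.085,.135),T(544,469)),
("top",(-.037,.085,.247),T(172,178)),("side",(-.035,.085,.245),S(234,146)),("side",(-.147,-.085,.130),S(540,212)),
("side",(0,.15,.212),S(103,252)),("side",(0,-.15,.212),S(350,27))]
f=lambda q:np.concatenate([proj(n,pan(q,p))-u for n,p,u in L])
s=least_squares(f,[.6,-.1,0],loss='soft_l1'); print(s.x,np.round(f(s.x).reshape(-1,2),1))
q=s.x
# plug x in panel frame, from top bar
for n,u in (("top",T(552,333)),("side",S(440,180))):
    g=lambda v:(proj(n,pan(q,(v[0],v[1],.1405)))-u)
    print(n,least_squares(g,[-.1,-.085]).x)
for p in [(-.035,.085,.242),(-.147,.085,.13),(-.147,-.085,.13),(-.09,-.085,.14)]: print(p,pan(q,p))
E
python3 fit.py
```

```text
[ 0.6318372 -0.0325527 -0.0067235] [[-3.8 -0.8]
 [ 0.8  0.7]
 [-0.1 -0.2]
 [-0.5  0.7]
 [-0.9 -1.4]
 [-1.1 -0.3]
 [ 2.  -0. ]
 [ 0.2 -1.9]]
top [-0.07948861 -0.08610531]
side [-0.0839321  -0.08567352]
(-0.035, 0.085, 0.242) [0.59740949 0.0526807  0.242     ]
(-0.147, 0.085, 0.13) [0.48541202 0.05343373 0.13      ]
(-0.147, -0.085, 0.13) [ 0.48426903 -0.11656243  0.13      ]
(-0.09, -0.085, 0.14) [ 0.54126775 -0.11694567  0.14      ]
```

```bash
cat > to.py <<'E'
# usage: to.py x y z tilt_deg [x y z tilt ...]: successive moves, each in the tool axes at its own start
import sys; from h import *
o=r.get_obs(); Rc=R.from_euler('xyz',o['ee_rot']); p=o['tool_pos']
print('t',o['t'],np.round(p,4),np.round(o['ee_rot'],3),'F',np.round(o['wrist_force'],1),round(o['finger_gap'],3))
a=np.array(sys.argv[1:],float).reshape(-1,4)
for g in a:
    t=R.from_euler('z',-.0067)*R.from_euler('y',-np.radians(g[3]))*R.from_euler('x',np.pi)
    print('twist',np.degrees((Rc.inv()*t).as_rotvec()).round(2),'travel',(Rc.inv().apply(g[:3]-p)*1000).round(1),'rows',round(max(np.linalg.norm(g[:3]-p)/.0417,np.degrees((Rc.inv()*t).magnitude())/7.16),1))
    Rc,p=t,g[:3]
E
python3 to.py .32 -.48 .30 15 .42 -.31 .31 15 .51 -.13 .31 15 .597 .053 .31 15 .597 .053 .244 15
```

```text
t 0.1 [ 0.2601 -0.6225  0.2495] [-3.14   0.     0.396] F [ 0.8 -0.   0. ] 0.997
twist [-3.1  14.82 22.92] travel [ 110.2 -108.4  -50.3] rows 3.9
twist [0. 0. 0.] travel [  98.1 -170.7   15.9] rows 4.7
twist [0. 0. 0.] travel [  85.8 -180.6   23. ] rows 4.8
twist [0. 0. 0.] travel [  82.8 -183.6   22.2] rows 4.9
twist [0. 0. 0.] travel [-17.1  -0.   63.8] rows 1.6
```

Call:
step_arm(twist=[[-0.7, 3.2, 4.9], [-1.4, 6.4, 9.9], [-2.1, 9.6, 14.8], [-2.8, 12.8, 19.7], [-3.1, 14.8, 22.9]], travel=[[24, -23, -11], [48, -47, -22], [71, -70, -33], [95, -93, -43], [110, -108, -50]], hand=[60, 60, 60, 60, 60])

```text
t: 0.52
tool_pos: [0.3208, -0.478, 0.301]
ee_rot: [-3.141, -0.265, -0.01]
wrist_force: [0.3, 0.7, 0.6]
finger_gap: 0.7
gripper_force: 0.0
```

Call:
step_arm(twist=[[0, 0, 0], [0, 0, 0], [0, 0, 0], [0, 0, 0], [0, 0, 0]], travel=[[20, -35, 3], [40, -70, 6], [60, -104, 10], [80, -139, 13], [98, -171, 16]], hand=[60, 60, 60, 60, 60])

```text
t: 0.93
tool_pos: [0.4206, -0.3081, 0.3101]
ee_rot: [3.141, -0.262, -0.006]
wrist_force: [1.0, -0.4, 1.0]
finger_gap: 0.702
gripper_force: 0.0
```

Call:
step_arm(twist=[[0, 0, 0], [0, 0, 0], [0, 0, 0], [0, 0, 0], [0, 0, 0]], travel=[[17, -36, 5], [34, -72, 9], [51, -108, 14], [69, -144, 18], [86, -181, 23]], hand=[60, 60, 60, 60, 60])

```text
t: 1.35
tool_pos: [0.5106, -0.1283, 0.31]
ee_rot: [3.14, -0.263, -0.006]
wrist_force: [0.8, -0.6, -0.4]
finger_gap: 0.704
gripper_force: 0.0
```

Call:
step_arm(twist=[[0, 0, 0], [0, 0, 0], [0, 0, 0], [0, 0, 0], [0, 0, 0]], travel=[[17, -37, 5], [34, -74, 9], [51, -111, 14], [68, -148, 18], [83, -184, 22]], hand=[60, 60, 60, 60, 60])

```text
t: 1.77
tool_pos: [0.5977, 0.0556, 0.3097]
ee_rot: [3.14, -0.262, -0.006]
wrist_force: [1.9, -1.4, 0.3]
finger_gap: 0.706
gripper_force: 0.0
```

```bash
python3 to.py .597 .053 .31 15 .597 .053 .244 15; python3 - <<'E'
from h import *
o=r.get_obs(); im=r.grab_frame("wrist"); cv2.imwrite("pics/w1.png",im)
q=[ 0.6318,-0.0326,-0.0067]
for p in [(-.035,.085,.242),(-.035,.073,.242),(-.035,.097,.242),(0,.15,.212),(-.147,-.085,.13)]: print(p,proj("wrist",pan(q,p),o).round(1))
E
```

```text
t 1.7667 [0.5977 0.0556 0.3097] [ 3.14  -0.262 -0.006] F [ 1.9 -1.4  0.3] 0.706
twist [ 0.07 -0.02  0.04] travel [-0.6  2.6 -0.5] rows 0.1
twist [0. 0. 0.] travel [-17.1  -0.   63.8] rows 1.6
(-0.035, 0.085, 0.242) [322.4 245.6]
(-0.035, 0.073, 0.242) [340.6 245.5]
(-0.035, 0.097, 0.242) [304.2 245.6]
(0, 0.15, 0.212) [235.9 192.3]
(-0.147, -0.085, 0.13) [482.7 331.8]
```

View pics/w1.png

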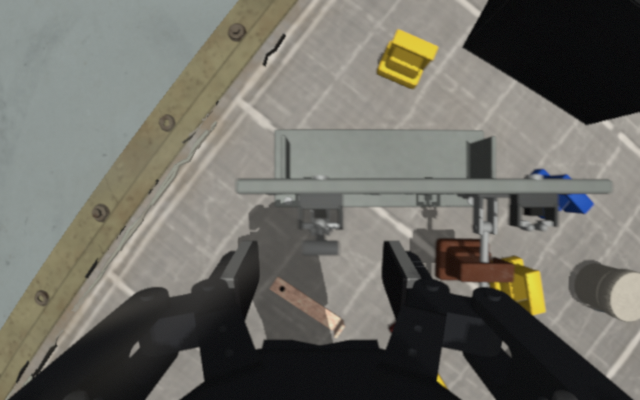

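The wrist view shows hook_b's T at (320,247), within 2 px of the prediction. I'll descend and grip it.

Call:
step_arm(twist=[[0, 0, 0], [0, 0, 0], [0, 0, 0], [0, 0, 0], [0, 0, 0]], travel=[[-9, 1, 32], [-18, 1, 64], [-18, 1, 64], [-18, 1, 64], [-18, 1, 64]], hand=[60, 60, 40, 22, 15], grip_force=30)

```text
t: 2.23
tool_pos: [0.597, 0.0528, 0.2447]
ee_rot: [3.141, -0.263, -0.006]
wrist_force: [0.7, 20.1, -6.6]
finger_gap: 0.283
gripper_force: 11.1
```

Call:
step_arm(twist=[[0, 0, 0], [0, 0, 0], [0, 0, 0], [0, 0, 0], [0, 0, 0]], travel=[[0, 0, 0], [0, 0, 0], [0, 0, 0], [0, 0, 0], [0, 0, 0]], hand=[15, 15, 15, 15, 15])

```text
t: 2.65
tool_pos: [0.5966, 0.0539, 0.2449]
ee_rot: [-3.141, -0.263, -0.005]
wrist_force: [0.8, 5.8, -7.5]
finger_gap: 0.266
gripper_force: 29.8
```

```bash
cat > arc.py <<'E'
# arc.py ysign(+b/-a) degrees list: TCP targets along T arc, from current pose
import sys; from h import *
q=[ 0.6318,-0.0326,-0.0067]; o=r.get_obs(); Rc=R.from_euler('xyz',o['ee_rot']); p=o['tool_pos']; print(o['t'],p.round(4),round(o['finger_gap'],3),o['gripper_force'],o['wrist_force'].round(1))
y=float(sys.argv[1])*.085
P=lambda d:pan(q,(-.035-.112*np.cos(d),y,.13+.112*np.sin(d)))
a=np.radians(np.array(sys.argv[2:],float))
for d in a[1:]: print(np.degrees(d).round(),(Rc.inv().apply(P(d)-P(a[0]))*1000).round(1))
E
python3 arc.py 1 90 85 80 73 66 59 52 45 38 31 24 17 10 4 0
```

```text
2.65 [0.5966 0.0539 0.2449] 0.266 29.78332757949829 [ 0.8  5.8 -7.5]
85.0 [-9.5 -0.  -2.1]
80.0 [-19.2  -0.   -3.4]
73.0 [-32.9  -0.1  -3.8]
66.0 [-46.5  -0.1  -2.5]
59.0 [-59.9  -0.1   0.4]
52.0 [-72.8  -0.1   5. ]
45.0 [-85.   -0.1  11.1]
38.0 [-96.4  -0.1  18.6]
31.0 [-1.068e+02 -1.000e-01  2.740e+01]
24.0 [-1.161e+02 -1.000e-01  3.750e+01]
17.0 [-1.24e+02 -1.00e-01  4.86e+01]
10.0 [-1.306e+02 -1.000e-01  6.060e+01]
4.0 [-1.35e+02 -1.00e-01  7.15e+01]
0.0 [-1.373e+02 -1.000e-01  7.900e+01]
```

Call:
step_arm(twist=[[0, 0, 0], [0, 0, 0], [0, 0, 0], [0, 0, 0], [0, 0, 0]], travel=[[-5, 0, -1], [-9.5, 0, -2], [-14, 0, -3], [-19, 0, -3.4], [-33, 0, -3.8]], hand=[15, 15, 15, 15, 15])

```text
t: 3.07
tool_pos: [0.5658, 0.0541, 0.241]
ee_rot: [-3.141, -0.267, -0.006]
wrist_force: [2.0, 5.4, -5.7]
finger_gap: 0.269
gripper_force: 30.6
```

Call:
step_arm(twist=[[0, 0, 0], [0, 0, 0], [0, 0, 0], [0, 0, 0], [0, 0, 0]], travel=[[-13.6, 0, 1.3], [-27, 0, 4.2], [-40, 0, 8.8], [-52, 0, 15], [-63.5, 0, 22.4]], hand=[15, 15, 15, 15, 15])

```text
t: 3.48
tool_pos: [0.5092, 0.0544, 0.2032]
ee_rot: [-3.141, -0.268, -0.006]
wrist_force: [-0.0, 4.7, 0.1]
finger_gap: 0.268
gripper_force: 31.5
```

Call:
step_arm(twist=[[0, 0, 0], [0, 0, 0], [0, 0, 0], [0, 0, 0], [0, 0, 0]], travel=[[-10.4, 0, 9], [-19.7, 0, 19], [-27.6, 0, 30], [-34, 0, 42], [-37, 0, 48]], hand=[15, 15, 15, 15, 15])

```text
t: 3.9
tool_pos: [0.4857, 0.0545, 0.1456]
ee_rot: [-3.141, -0.266, -0.005]
wrist_force: [-2.0, 6.1, 1.5]
finger_gap: 0.268
gripper_force: 32.2
```

Call:
step_arm(twist=[[0, 0, 0], [0, 0, 0], [0, 0, 0], [0, 0, 0], [0, 0, 0]], travel=[[-2, 0, 5], [-3, 0, 10], [-3, 0, 10], [-3, 0, 10], [-3, 0, 10]], hand=[15, 15, 60, 60, 60])

```text
t: 4.32
tool_pos: [0.4858, 0.0528, 0.1354]
ee_rot: [3.14, -0.265, -0.007]
wrist_force: [-0.2, -0.4, 0.3]
finger_gap: 0.684
gripper_force: 0.0
```

Call:
step_arm(twist=[[0, 0, 0], [0, 0, 0], [0, 0, 0], [0, 0, 0], [0, 0, 0]], travel=[[0, 0, 0], [10, 0, -38], [20, 0, -75], [20, 0, -75], [20, 0, -75]], hand=[65, 75, 85, 85, 85])

```text
t: 4.73
tool_pos: [0.4859, 0.0529, 0.2144]
ee_rot: [3.141, -0.268, -0.008]
wrist_force: [-0.9, 0.3, -0.3]
finger_gap: 0.995
gripper_force: 0.0
```

```bash
python3 to.py .549 -.1165 .23 15 .549 -.1165 .126 15; python3 - <<'E'
from h import *
for n,(x0,y0,x1,y1) in (("top",(170,130,370,270)),("side",(195,145,385,320))):
    a=r.grab_frame(n)[y0:y1,x0:x1]; cv2.imwrite(f"pics/{n}2.png",cv2.resize(a,None,fx=3.4,fy=3.4,interpolation=cv2.INTER_CUBIC))
a=cv2.imread("pics/side2.png");b=cv2.imread("pics/top2.png")
cv2.imwrite("pics/s2.png",cv2.resize(np.vstack([cv2.copyMakeBorder(a,0,0,0,b.shape[1]-a.shape[1],0),b]),None,fx=.55,fy=.55,interpolation=cv2.INTER_AREA))
E
```

```text
t 4.7333 [0.4859 0.0529 0.2144] [ 3.141 -0.268 -0.008] F [-0.9  0.3 -0.3] 0.995
twist [ 0.03 -0.34 -0.05] travel [ 66.2 168.9   2.1] rows 4.4
twist [0. 0. 0.] travel [-26.9  -0.  100.5] rows 2.5
```

View pics/s2.png

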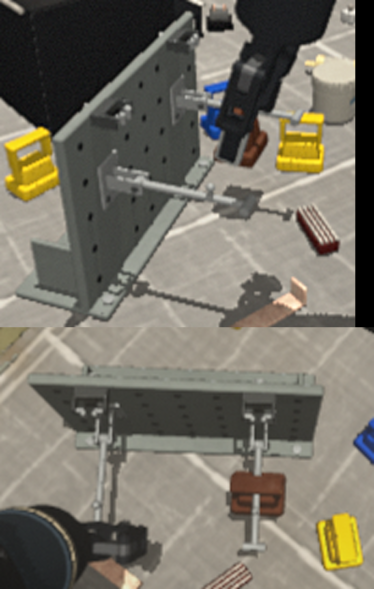

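Call:
step_arm(twist=[[0, 0, 0], [0, 0, 0], [0, 0, 0], [0, 0, 0], [0, 0, 0]], travel=[[14, 37, 0], [28, 74, 0], [42, 111, 1], [56, 147, 2], [66, 169, 2]], hand=[85, 85, 85, 85, 85])

```text
t: 5.25
tool_pos: [0.5474, -0.1207, 0.2258]
ee_rot: [3.139, -0.26, -0.009]
wrist_force: [1.3, 0.3, 0.3]
finger_gap: 0.994
gripper_force: 0.0
```

Call:
step_arm(twist=[[0, 0, 0], [0, 0, 0], [0, 0, 0], [0, 0, 0], [0, 0, 0]], travel=[[-7, 0, 26], [-14, 0, 52], [-21, 0, 78], [-28, 0, 104], [-28, 0, 104]], hand=[85, 85, 85, 85, 85])

```text
t: 5.67
tool_pos: [0.5439, -0.1159, 0.1137]
ee_rot: [3.142, -0.253, -0.006]
wrist_force: [-1.2, 1.1, -0.0]
finger_gap: 0.996
gripper_force: 0.0
```

```bash
python3 - <<'E'
from h import *
o=r.get_obs(); print(o['tool_pos'],o['wrist_force'])
a=r.grab_frame("wrist"); b=r.grab_frame("side")[120:300,200:440]
cv2.imwrite("pics/w3.png",np.vstack([a[100:400],cv2.copyMakeBorder(cv2.resize(b,None,fx=1.6,fy=1.6),0,0,0,640-384,0)]))
E
```

```text
[ 0.54394538 -0.11590477  0.11365448] [-1.23704582  1.05505191 -0.02334156]
```

View pics/w3.png

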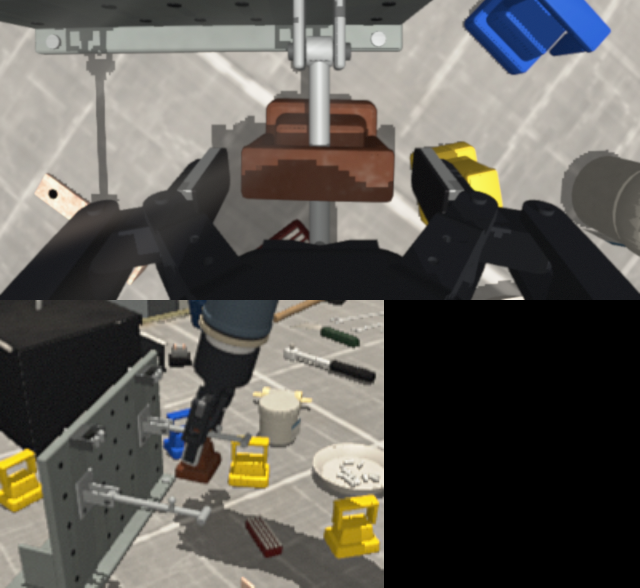

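Call:
step_arm(twist=[[0, 0, 0], [0, 0, 0], [0, 0, 0], [0, 0, 0], [0, 0, 0]], travel=[[4, 0, -4], [4, 0, -4], [4, 0, -4], [4, 0, -4], [4, 0, -4]], hand=[80, 70, 63, 58, 55], grip_force=50)

```text
t: 6.18
tool_pos: [0.5508, -0.1166, 0.1254]
ee_rot: [3.14, -0.264, -0.006]
wrist_force: [-1.8, 0.5, 8.3]
finger_gap: 0.652
gripper_force: 28.2
```

Call:
step_arm(twist=[[0, 0, 0], [0, 0, 0], [0, 0, 0], [0, 0, 0], [0, 0, 0]], travel=[[0, 0, 0], [0, 0, 0], [0, 0, 0], [0, 0, 0], [0, 0, 0]], hand=[50, 45, 45, 45, 45])

```text
t: 6.6
tool_pos: [0.5507, -0.1166, 0.1254]
ee_rot: [3.14, -0.264, -0.006]
wrist_force: [-2.6, 1.3, 9.7]
finger_gap: 0.645
gripper_force: 50.4
```

```bash
python3 - <<'E'
from h import *
o=r.get_obs(); print(o['tool_pos'],o['ee_rot'],o['wrist_force'],o['finger_gap'],o['gripper_force'])
E
x=.5475; python3 to.py .548 -.116 .1185 15 .548 -.116 .1335 15 .444 -.116 .1335 15 .444 .0545 .1335 15 .548 .0545 .1335 15 .548 .0545 .120 15
```

```text
[ 0.55073399 -0.1165889   0.12544699] [ 3.13969918 -0.26425344 -0.00601313] [-2.60856717  1.34743659  9.69526457] 0.6454975393712714 50.4119331529364
t 6.6 [ 0.5507 -0.1166  0.1254] [ 3.14  -0.264 -0.006] F [-2.6  1.3  9.7] 0.645
twist [ 0.1  -0.14  0.04] travel [-4.5 -0.6  6. ] rows 0.2
twist [0. 0. 0.] travel [  3.9   0.  -14.5] rows 0.4
twist [0. 0. 0.] travel [-100.5    0.7  -26.9] rows 2.5
twist [0. 0. 0.] travel [  -1.1 -170.5   -0.3] rows 4.1
twist [0. 0. 0.] travel [100.5  -0.7  26.9] rows 2.5
twist [0. 0. 0.] travel [-3.5 -0.  13. ] rows 0.3
```

Call:
step_arm(twist=[[0, 0, 0], [0, 0, 0], [0, 0, 0], [0, 0, 0], [0, 0, 0]], travel=[[2, 0, -7], [4, 0, -14.5], [4, 0, -14.5], [4, 0, -14.5], [4, 0, -14.5]], hand=[45, 45, 45, 45, 45])

```text
t: 7.02
tool_pos: [0.5501, -0.1165, 0.1393]
ee_rot: [3.14, -0.262, -0.006]
wrist_force: [0.4, 0.4, -2.0]
finger_gap: 0.647
gripper_force: 52.8
```

```bash
python3 to.py .55 -.1166 .1405 15; python3 - <<'E'
from h import *
a=r.grab_frame("side")[130:270,240:400]
cv2.imwrite("pics/s4.png",cv2.resize(a,None,fx=4,fy=4,interpolation=cv2.INTER_CUBIC))
E
```

```text
t 7.0167 [ 0.5501 -0.1165  0.1393] [ 3.14  -0.262 -0.006] F [ 0.4  0.4 -2. ] 0.647
twist [ 0.08 -0.01  0.03] travel [ 0.2  0.1 -1.2] rows 0.0
```

View pics/s4.png

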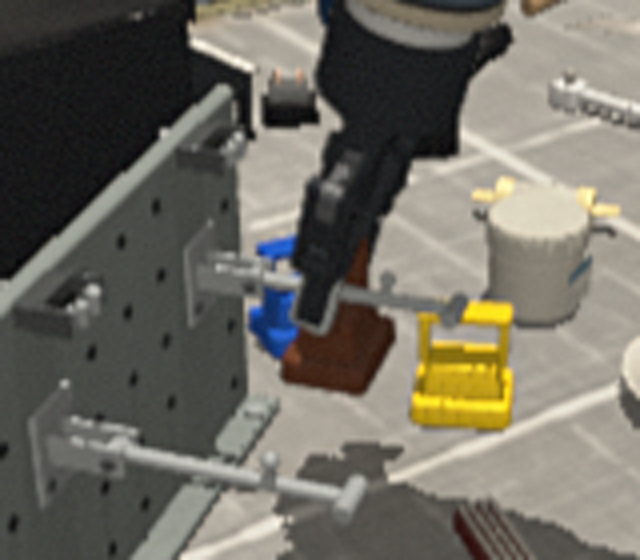

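Call:
step_arm(twist=[[0, 0, 0], [0, 0, 0], [0, 0, 0], [0, 0, 0], [0, 0, 0]], travel=[[-9.5, 0, -3.5], [-19, 0, -6], [-29, 0, -8.8], [-38.6, 0, -11.4], [-48.2, 0, -13.9]], hand=[45, 45, 45, 45, 45])

```text
t: 7.48
tool_pos: [0.4985, -0.1162, 0.1401]
ee_rot: [3.14, -0.261, -0.006]
wrist_force: [-0.1, 0.5, -2.6]
finger_gap: 0.645
gripper_force: 53.0
```

Call:
step_arm(twist=[[0, 0, 0], [0, 0, 0], [0, 0, 0], [0, 0, 0], [0, 0, 0]], travel=[[-12, 0, -3.2], [-24, 0, -6.4], [-36, 0, -9.6], [-48, 0, -12.9], [-53, 0, -14.2]], hand=[45, 45, 45, 45, 45])

```text
t: 7.9
tool_pos: [0.4427, -0.1158, 0.14]
ee_rot: [3.14, -0.26, -0.006]
wrist_force: [-0.8, 0.2, -1.7]
finger_gap: 0.644
gripper_force: 53.0
```

```bash
python3 to.py .445 -.116 .1405 15 .444 .0545 .1405 15 .550 .0545 .1405 15  .548 .0545 .126 15
```

```text
t 7.9 [ 0.4427 -0.1158  0.14  ] [ 3.14  -0.26  -0.006] F [-0.8  0.2 -1.7] 0.644
twist [0.09 0.08 0.01] travel [2.4 0.1 0.1] rows 0.1
twist [0. 0. 0.] travel [  -2.1 -170.5   -0.6] rows 4.1
twist [0. 0. 0.] travel [102.4  -0.7  27.4] rows 2.5
twist [0. 0. 0.] travel [-5.7  0.  13.5] rows 0.4
```

Call:
step_arm(twist=[[0, 0, 0], [0, 0, 0], [0, 0, 0], [0, 0, 0], [0, 0, 0]], travel=[[0, -25, 0], [0, -62, 0], [0, -100, 0], [0, -138, 0], [0, -170, 0]], hand=[45, 45, 45, 45, 45])

```text
t: 8.32
tool_pos: [0.4467, 0.0336, 0.14]
ee_rot: [3.14, -0.262, -0.007]
wrist_force: [1.1, -0.3, -2.3]
finger_gap: 0.642
gripper_force: 53.3
```

Call:
step_arm(twist=[[0, 0, 0], [0, 0, 0], [0, 0, 0], [0, 0, 0], [0, 0, 0]], travel=[[0, 0, 0], [0, 0, 0], [0, 0, 0], [0, 0, 0], [0, 0, 0]], hand=[45, 45, 45, 45, 45])

```text
t: 8.73
tool_pos: [0.4467, 0.0307, 0.1398]
ee_rot: [3.14, -0.261, -0.009]
wrist_force: [0.2, -0.6, -2.7]
finger_gap: 0.645
gripper_force: 53.4
```

```bash
python3 to.py .550 .0543 .1405 15  .548 .0543 .126 15; python3 - <<'E'
from h import *
o=r.get_obs();a=r.grab_frame("wrist"); b=r.grab_frame("side")[140:280,240:400]
q=[ 0.6318,-0.0326,-0.0067]
for p in [(-.147,.085,.13),(-.110,.085,.1465)]: print(p,proj("wrist",pan(q,p),o).round(1))
cv2.imwrite("pics/w5.png",np.vstack([a[60:400,100:540],cv2.copyMakeBorder(cv2.resize(b,None,fx=1.75,fy=1.75,interpolation=cv2.INTER_CUBIC),0,0,0,440-280,0)]))
E
```

```text
t 8.7333 [0.4467 0.0307 0.1398] [ 3.14  -0.261 -0.009] F [ 0.2 -0.6 -2.7] 0.645
twist [ 0.13  0.02 -0.15] travel [ 99.7 -24.6  26. ] rows 2.5
twist [0. 0. 0.] travel [-5.7  0.  13.5] rows 0.4
(-0.147, 0.085, 0.13) [268.2 184.9]
(-0.11, 0.085, 0.1465) [261.5  95.9]
```

View pics/w5.png

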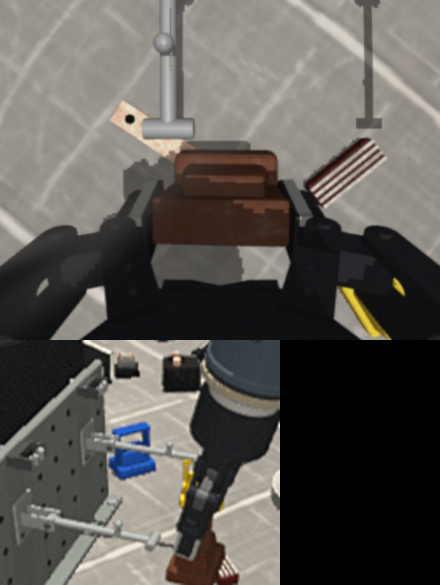

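Call:
step_arm(twist=[[0, 0, 0], [0, 0, 0], [0, 0, 0], [0, 0, 0], [0, 0, 0]], travel=[[0, -12, 0], [0, -23.5, 0], [0, -23.5, 0], [0, -23.5, 0], [0, -23.5, 0]], hand=[45, 45, 45, 45, 45])

```text
t: 9.25
tool_pos: [0.4468, 0.055, 0.1397]
ee_rot: [3.14, -0.261, -0.007]
wrist_force: [1.1, -0.2, -2.6]
finger_gap: 0.645
gripper_force: 53.5
```

```bash
python3 to.py .500 .0543 .1408 15 .552 .0543 .1408 15  .552 .0543 .126 15
```

```text
t 9.25 [0.4468 0.055  0.1397] [ 3.14  -0.261 -0.007] F [ 1.1 -0.2 -2.6] 0.645
twist [ 0.11  0.03 -0.02] travel [51.6  0.3 12.7] rows 1.3
twist [0. 0. 0.] travel [50.2 -0.3 13.5] rows 1.2
twist [0. 0. 0.] travel [-3.8 -0.  14.3] rows 0.4
```

Call:
step_arm(twist=[[0, 0, 0], [0, 0, 0], [0, 0, 0], [0, 0, 0], [0, 0, 0]], travel=[[10, 0, 2.2], [20.5, 0, 4.6], [31, 0, 7.4], [41.5, 0, 10.2], [51.6, 0.3, 12.8]], hand=[45, 45, 45, 45, 45])

```text
t: 9.67
tool_pos: [0.5019, 0.0551, 0.1408]
ee_rot: [3.14, -0.262, -0.007]
wrist_force: [-1.1, 0.7, -1.6]
finger_gap: 0.647
gripper_force: 53.6
```

Call:
step_arm(twist=[[0, 0, 0], [0, 0, 0], [0, 0, 0], [0, 0, 0], [0, 0, 0]], travel=[[10, 0, 2.7], [20, 0, 5.4], [30, 0, 8.1], [40, 0, 10.7], [50, 0, 13.4]], hand=[45, 45, 45, 45, 45])

```text
t: 10.08
tool_pos: [0.5529, 0.055, 0.1407]
ee_rot: [3.14, -0.261, -0.006]
wrist_force: [-0.0, 0.3, -3.3]
finger_gap: 0.645
gripper_force: 53.6
```

```bash
python3 to.py .551 .0543 .1400 15  .551 .0543 .127 15
```

```text
t 10.0833 [0.5529 0.055  0.1407] [ 3.14  -0.261 -0.006] F [-0.   0.3 -3.3] 0.645
twist [0.07 0.02 0.04] travel [-2.   0.7  0.2] rows 0.1
twist [0. 0. 0.] travel [-3.4 -0.  12.6] rows 0.3
```

Call:
step_arm(twist=[[0, 0, 0], [0, 0, 0], [0, 0, 0], [0, 0, 0], [0, 0, 0]], travel=[[-1, 0, 4], [-2, 0, 8], [-3, 0, 12], [-4, 0, 14], [-4, 0, 14]], hand=[45, 45, 45, 45, 45])

```text
t: 10.5
tool_pos: [0.551, 0.0549, 0.1259]
ee_rot: [3.14, -0.261, -0.006]
wrist_force: [-1.5, -1.1, 2.6]
finger_gap: 0.642
gripper_force: 53.9
```

Call:
step_arm(twist=[[0, 0, 0], [0, 0, 0], [0, 0, 0], [0, 0, 0], [0, 0, 0]], travel=[[0, 0, 0], [0, 0, 0], [0, 0, 0], [0, 0, 0], [0, 0, 0]], hand=[58, 62, 70, 80, 85])

```text
t: 10.92
tool_pos: [0.5516, 0.0551, 0.1263]
ee_rot: [3.14, -0.262, -0.006]
wrist_force: [-0.3, 0.9, -0.7]
finger_gap: 0.996
gripper_force: 0.0
```

Call:
step_arm(twist=[[0, 0, 0], [0, 0, 0], [0, 0, 0], [0, 0, 0], [0, 0, 0]], travel=[[0, 0, 0], [5, 0, -20], [14, 0, -52], [24, 0, -88], [26, 0, -97]], hand=[85, 85, 85, 85, 85])

```text
t: 11.33
tool_pos: [0.5538, 0.0555, 0.2319]
ee_rot: [-3.141, -0.268, -0.007]
wrist_force: [1.5, -0.4, 0.3]
finger_gap: 0.994
gripper_force: 0.0
```

```bash
python3 to.py .4845 -.116 .21 15 .4845 -.116 .133 15; python3 - <<'E'
from h import *
a=r.grab_frame("side")[140:280,220:400]; b=r.grab_frame("top")[130:270,170:370]
f=lambda a:cv2.resize(a,(560,int(560*a.shape[0]/a.shape[1])),interpolation=cv2.INTER_CUBIC)
v=np.vstack([f(a),f(b)]); cv2.imwrite("pics/s6.png",cv2.resize(v,None,fx=.72,fy=.72,interpolation=cv2.INTER_AREA))
E
```

```text
t 11.3333 [0.5538 0.0555 0.2319] [-3.141 -0.268 -0.007] F [ 1.5 -0.4  0.3] 0.994
twist [-0.01 -0.38  0.  ] travel [-71.6 171.9   3. ] rows 4.5
twist [0. 0. 0.] travel [-19.9  -0.   74.4] rows 1.8
```

View pics/s6.png

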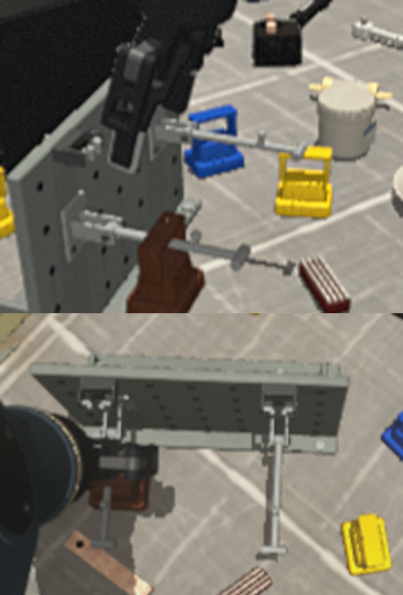

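Call:
step_arm(twist=[[0, 0, 0], [0, 0, 0], [0, 0, 0], [0, 0, 0], [0, 0, 0]], travel=[[-11, 22, 0], [-22, 45, 0], [-32, 70, 1], [-43, 95, 1], [-50, 112, 2]], hand=[80, 70, 60, 60, 60])

```text
t: 11.85
tool_pos: [0.501, -0.0588, 0.2102]
ee_rot: [3.14, -0.259, -0.007]
wrist_force: [-0.3, -0.1, 0.7]
finger_gap: 0.707
gripper_force: 0.0
```

Call:
step_arm(twist=[[0, 0, 0], [0, 0, 0], [0, 0, 0], [0, 0, 0], [0, 0, 0]], travel=[[-8, 20, 0], [-15, 40, 1], [-22, 60, 1], [-22, 60, 1], [-22, 60, 1]], hand=[60, 60, 60, 60, 60])

```text
t: 12.27
tool_pos: [0.4807, -0.1176, 0.204]
ee_rot: [3.14, -0.259, -0.009]
wrist_force: [0.8, 0.3, 0.1]
finger_gap: 0.699
gripper_force: 0.0
```

```bash
python3 to.py .4845 -.116 .133 15; python3 - <<'E'
from h import *
o=r.get_obs();a=r.grab_frame("wrist"); q=[ 0.6318,-0.0326,-0.0067]
u=proj("wrist",pan(q,(-.147,-.085,.135)),o); print(u)
x,y=u.round().astype(int); g=cv2.cvtColor(a,cv2.COLOR_BGR2GRAY)
print(g[y-20:y+21:3,x-30:x+31:3])
E
```

```text
t 12.2667 [ 0.4807 -0.1176  0.204 ] [ 3.14  -0.259 -0.009] F [0.8 0.3 0.1] 0.699
twist [ 0.1   0.14 -0.13] travel [-14.5  -1.7  69.6] rows 1.7
[316.38270505 239.06958269]
[[ 90  90  90  91  91  90  90  95 100 149 195 164 108  86  84  85  85  83
   81  82  84]
 [ 88  90  92  92  90  90  95 100  98 148 195 164 108  86  85  84  85  84
   84  83  83]
 [ 89  88  90  90  90  94 101  99  93 129 168 164 109  87  86  86  84  83
   87  86  85]
 [ 90  91  91  92  87  83  97  93  84  93 111 140  99  85  85  85  85  87
   87  86  88]
 [ 90  92  96  77  53  74  60  87  82  91 105  94  79  82  83  84  88  89
   86  85  86]
 [ 88  89  67  63 102  85  82  82  81  92 105  93  79  79  80  78  81  87
   85  84  84]
 [ 83  58  73 115  86  93  93  94  93  93  95  93  92  91  90  90  88  98
   97  92  87]
 [ 54  80  98  65  74  98  99  99 100 100 100 101 102 102 102 102 120 162
  162 134  89]
 [ 89  90  57  94 102  96  95  94  94  96  96  96  96  97  97  98 118 156
  154 156 152]
 [ 78  59 108  97  58  83  79  81  86  79  84  84  83  84  84  96 124 153
  151 150 157]
 [ 71 111  81  60  92  73  57 108  90  74  86  83  83  82  91 147 152 154
  150 150 152]
 [106  67  69 101  61  71 108  73  72  86  86  86  85  82  91 150 152 154
  149 149 150]
 [ 54  82  89  54  88 101  63  80  84  86  87  88  87  84 137 148 148 151
  150 145 146]
 [ 87  76  51 101 106  62  81  83  85  85  84  84  86  86 147 150 146 151
  149 146 146]]
```

Call:
step_arm(twist=[[0, 0, 0], [0, 0, 0], [0, 0, 0], [0, 0, 0], [0, 0, 0]], travel=[[-5, -1, 23], [-10, -1.5, 46], [-14.5, -1.5, 69], [-14.5, -1.5, 69], [-14.5, -1.5, 69]], hand=[60, 60, 60, 60, 60])

```text
t: 12.73
tool_pos: [0.4851, -0.1138, 0.1339]
ee_rot: [3.141, -0.258, -0.004]
wrist_force: [0.3, 0.4, 0.4]
finger_gap: 0.704
gripper_force: 0.0
```

Call:
step_arm(twist=[[0, 0, 0], [0, 0, 0], [0, 0, 0], [0, 0, 0], [0, 0, 0]], travel=[[0, 0, 0], [0, 0, 0], [0, 0, 0], [0, 0, 0], [0, 0, 0]], hand=[45, 30, 15, 15, 15], grip_force=30)

```text
t: 13.15
tool_pos: [0.4863, -0.1152, 0.1358]
ee_rot: [3.14, -0.264, -0.006]
wrist_force: [1.0, 0.1, 1.4]
finger_gap: 0.269
gripper_force: 29.4
```

```bash
python3 arc.py -1 0 6 12 19 26 33 40 47 54 61 67 72 76 80 84
```

```text
13.15 [ 0.4863 -0.1152  0.1358] 0.269 29.36007410287857 [1.  0.1 1.4]
6.0 [  3.6   0.  -11.1]
12.0 [  8.4   0.  -21.8]
19.0 [ 15.4   0.1 -33.6]
26.0 [ 23.7   0.1 -44.4]
33.0 [ 33.3   0.1 -54.2]
40.0 [ 44.1   0.1 -62.7]
47.0 [ 55.7   0.2 -69.8]
54.0 [ 68.2   0.2 -75.5]
61.0 [ 81.2   0.2 -79.5]
67.0 [ 92.7   0.2 -81.8]
72.0 [102.5   0.2 -82.7]
76.0 [110.3   0.2 -82.8]
80.0 [118.1   0.2 -82.4]
84.0 [125.8   0.2 -81.4]
```

Call:
step_arm(twist=[[0, 0, 0], [0, 0, 0], [0, 0, 0], [0, 0, 0], [0, 0, 0]], travel=[[3.6, 0, -11], [8.4, 0, -21.8], [15.4, 0, -33.6], [23.7, 0, -44.4], [33.3, 0, -54.2]], hand=[15, 15, 15, 15, 15])

```text
t: 13.57
tool_pos: [0.5033, -0.1153, 0.1965]
ee_rot: [3.14, -0.261, -0.006]
wrist_force: [2.5, -0.7, -5.6]
finger_gap: 0.267
gripper_force: 29.6
```

Call:
step_arm(twist=[[0, 0, 0], [0, 0, 0], [0, 0, 0], [0, 0, 0], [0, 0, 0]], travel=[[10.8, 0, -8.5], [22.4, 0, -15.6], [34.9, 0, -21.3], [47.9, 0, -25.3], [53, 0, -26.6]], hand=[15, 15, 15, 15, 15])

```text
t: 13.98
tool_pos: [0.5487, -0.1155, 0.2364]
ee_rot: [3.14, -0.262, -0.006]
wrist_force: [-4.4, -1.3, 3.8]
finger_gap: 0.266
gripper_force: 29.1
```

Call:
step_arm(twist=[[0, 0, 0], [0, 0, 0], [0, 0, 0], [0, 0, 0], [0, 0, 0]], travel=[[6.4, 0, -1], [11, 0, -1.6], [16, 0, -1.9], [20, 0, -2], [20, 0, -2]], hand=[15, 15, 15, 15, 15])

```text
t: 14.4
tool_pos: [0.5672, -0.1156, 0.243]
ee_rot: [3.14, -0.262, -0.006]
wrist_force: [-4.6, 0.1, 7.0]
finger_gap: 0.266
gripper_force: 29.1
```

```bash
python3 arc.py -1 75 76 77 78 79 80 81 82 83 84 85 86 87 88 89 90 91 92 93 94 95 96 97 98 99; python3 -c "
from h import *
o=r.get_obs();d=pan([.6318,-.0326,-.0067],(-.035,-.085,.13));t=o['tool_pos']-[.002,0,.0058]-d;print(np.degrees(np.arctan2(t[2],-t[0])),np.hypot(t[0],t[2]))"
```

```text
14.4 [ 0.5672 -0.1156  0.243 ] 0.266 29.056376516819 [-4.6  0.1  7. ]
76.0 [2. 0. 0.]
77.0 [3.9 0.  0.1]
78.0 [5.9 0.  0.2]
79.0 [7.8 0.  0.3]
80.0 [9.8 0.  0.4]
81.0 [11.7  0.   0.6]
82.0 [13.6  0.   0.8]
83.0 [15.6  0.   1.1]
84.0 [17.5  0.   1.4]
85.0 [19.4  0.   1.7]
86.0 [21.4  0.   2.1]
87.0 [23.3  0.   2.5]
88.0 [25.2  0.   2.9]
89.0 [27.1  0.   3.3]
90.0 [29.   0.   3.8]
91.0 [30.9  0.   4.4]
92.0 [32.7  0.   4.9]
93.0 [34.6  0.   5.5]
94.0 [36.5  0.   6.1]
95.0 [38.3  0.   6.8]
96.0 [40.1  0.   7.5]
97.0 [42.   0.   8.2]
98.0 [43.8  0.   8.9]
99.0 [45.5  0.   9.7]
73.84709226318219 0.11159361195694383
```

Call:
step_arm(twist=[[0, 0, 0], [0, 0, 0], [0, 0, 0], [0, 0, 0], [0, 0, 0]], travel=[[0, 0, 0], [1, 0, 0], [2, 0, 0], [3, 0, 0], [3, 0, 0]], hand=[15, 15, 15, 15, 15], grip_force=20)

```text
t: 14.82
tool_pos: [0.5695, -0.1157, 0.2436]
ee_rot: [3.14, -0.262, -0.006]
wrist_force: [-3.8, 0.0, 8.0]
finger_gap: 0.264
gripper_force: 28.6
```

Call:
step_arm(twist=[[0, 0, 0], [0, 0, 0], [0, 0, 0], [0, 0, 0], [0, 0, 0]], travel=[[1, 0, 0], [2, 0, 0], [3, 0, 0.1], [3, 0, 0.1], [3, 0, 0.1]], hand=[15, 15, 15, 15, 15])

```text
t: 15.23
tool_pos: [0.5724, -0.1157, 0.2444]
ee_rot: [3.14, -0.262, -0.006]
wrist_force: [-5.1, 0.8, 7.8]
finger_gap: 0.262
gripper_force: 28.3
```

Call:
step_arm(twist=[[0, 0, 0], [0, 0, 0], [0, 0, 0], [0, 0, 0], [0, 0, 0]], travel=[[1, 0, 0], [2, 0, 0.2], [2, 0, 0.2], [2, 0, 0.2], [2, 0, 0.2]], hand=[15, 15, 15, 15, 15])

```text
t: 15.65
tool_pos: [0.5745, -0.1157, 0.2448]
ee_rot: [3.14, -0.262, -0.006]
wrist_force: [-4.6, -0.2, 8.3]
finger_gap: 0.266
gripper_force: 27.9
```

Call:
step_arm(twist=[[0, 0, 0], [0, 0, 0], [0, 0, 0], [0, 0, 0], [0, 0, 0]], travel=[[0, 0, 1], [1, 0, 2], [1.5, 0, 1.7], [1.5, 0, 1.7], [1.5, 0, 1.7]], hand=[15, 15, 15, 15, 15])

```text
t: 16.07
tool_pos: [0.5773, -0.1157, 0.2447]
ee_rot: [3.14, -0.265, -0.006]
wrist_force: [-5.1, -0.2, 14.5]
finger_gap: 0.264
gripper_force: 27.1
```

Call:
step_arm(twist=[[0, 0, 0], [0, 0, 0], [0, 0, 0], [0, 0, 0], [0, 0, 0]], travel=[[0.5, 0, 0], [1, 0, 0.1], [1.5, 0, 0.2], [1.5, 0, 0.2], [1.5, 0, 0.2]], hand=[15, 15, 15, 15, 15])

```text
t: 16.48
tool_pos: [0.5789, -0.1157, 0.245]
ee_rot: [3.14, -0.265, -0.006]
wrist_force: [-5.2, -0.3, 16.6]
finger_gap: 0.266
gripper_force: 27.1
```

Call:
step_arm(twist=[[0, 0, 0], [0, 0, 0], [0, 0, 0], [0, 0, 0], [0, 0, 0]], travel=[[0.5, 0, 0], [1, 0, 0.1], [1.5, 0, 0.2], [1.5, 0, 0.2], [1.5, 0, 0.2]], hand=[15, 15, 15, 15, 15])

```text
t: 16.9
tool_pos: [0.5805, -0.1157, 0.2454]
ee_rot: [3.14, -0.266, -0.006]
wrist_force: [-5.9, 0.1, 16.5]
finger_gap: 0.262
gripper_force: 27.2
```

Call:
step_arm(twist=[[0, 0, 0], [0, 0, 0], [0, 0, 0], [0, 0, 0], [0, 0, 0]], travel=[[0.3, 0, -1.2], [0.6, 0, -2.4], [0.8, 0, -3.2], [0.8, 0, -3.2], [0.8, 0, -3.2]], hand=[15, 15, 15, 15, 15])

```text
t: 17.32
tool_pos: [0.5788, -0.1156, 0.2455]
ee_rot: [3.14, -0.259, -0.006]
wrist_force: [-0.8, -0.9, -9.5]
finger_gap: 0.267
gripper_force: 25.7
```

Call:
step_arm(twist=[[0, 0, 0], [0, 0, 0], [0, 0, 0], [0, 0, 0], [0, 0, 0]], travel=[[0.5, 0, 0], [1, 0, 0.1], [1.5, 0, 0.1], [1.5, 0, 0.1], [1.5, 0, 0.1]], hand=[15, 15, 15, 15, 15])

```text
t: 17.73
tool_pos: [0.5805, -0.1156, 0.2461]
ee_rot: [3.14, -0.26, -0.006]
wrist_force: [1.3, -2.7, -17.6]
finger_gap: 0.266
gripper_force: 25.3
```

Call:
step_arm(twist=[[0, 0, 0], [0, 0, 0], [0, 0, 0], [0, 0, 0], [0, 0, 0]], travel=[[0.5, 0, 0], [1, 0, 0.1], [1.5, 0, 0.1], [1.5, 0, 0.1], [1.5, 0, 0.1]], hand=[15, 15, 15, 15, 15])

```text
t: 18.15
tool_pos: [0.5823, -0.1156, 0.2469]
ee_rot: [3.14, -0.261, -0.006]
wrist_force: [1.5, -2.7, -19.6]
finger_gap: 0.264
gripper_force: 24.4
```

Call:
step_arm(twist=[[0, 0, 0], [0, 0, 0], [0, 0, 0], [0, 0, 0], [0, 0, 0]], travel=[[0, 0, 0.6], [-0.3, 0, 1.3], [0.7, 0, 1.5], [0.7, 0, 1.5], [0.7, 0, 1.5]], hand=[15, 15, 15, 15, 15])

```text
t: 18.57
tool_pos: [0.5842, -0.1156, 0.2469]
ee_rot: [3.14, -0.263, -0.006]
wrist_force: [-1.4, -1.8, -5.6]
finger_gap: 0.265
gripper_force: 25.2
```

Call:
step_arm(twist=[[0, 0, 0], [0, 0, 0], [0, 0, 0], [0, 0, 0], [0, 0, 0]], travel=[[0.5, 0, 0.1], [1, 0, 0.2], [1.5, 0, 0.3], [1.5, 0, 0.3], [1.5, 0, 0.3]], hand=[15, 15, 15, 15, 15])

```text
t: 18.98
tool_pos: [0.5857, -0.1156, 0.2469]
ee_rot: [3.14, -0.263, -0.006]
wrist_force: [-1.9, -1.7, 4.4]
finger_gap: 0.266
gripper_force: 25.7
```

Call:
step_arm(twist=[[0, 0, 0], [0, 0, 0], [0, 0, 0], [0, 0, 0], [0, 0, 0]], travel=[[0.5, 0, 0.1], [1, 0, 0.2], [1.5, 0, 0.3], [1.5, 0, 0.3], [1.5, 0, 0.3]], hand=[15, 15, 15, 15, 15])

```text
t: 19.4
tool_pos: [0.5874, -0.1156, 0.2471]
ee_rot: [3.14, -0.264, -0.006]
wrist_force: [-2.9, -2.0, 7.6]
finger_gap: 0.265
gripper_force: 25.8
```

Call:
step_arm(twist=[[0, 0, 0], [0, 0, 0], [0, 0, 0], [0, 0, 0], [0, 0, 0]], travel=[[0.5, 0, -0.1], [1, 0, -0.1], [1.5, 0, 0], [1.5, 0, 0], [1.5, 0, 0]], hand=[15, 15, 15, 15, 15])

```text
t: 19.82
tool_pos: [0.5886, -0.1156, 0.2472]
ee_rot: [3.14, -0.263, -0.006]
wrist_force: [-3.2, -2.0, 6.7]
finger_gap: 0.262
gripper_force: 25.7
```

Call:
step_arm(twist=[[0, 0, 0], [0, 0, 0], [0, 0, 0], [0, 0, 0], [0, 0, 0]], travel=[[0.5, 0, 0.1], [1, 0, 0.1], [1.5, 0, 0.2], [1.5, 0, 0.2], [1.5, 0, 0.2]], hand=[15, 15, 15, 15, 15])

```text
t: 20.23
tool_pos: [0.5901, -0.1157, 0.2473]
ee_rot: [3.14, -0.263, -0.006]
wrist_force: [-2.7, -1.7, 4.6]
finger_gap: 0.268
gripper_force: 25.4
```

Call:
step_arm(twist=[[0, 0, 0], [0, 0, 0], [0, 0, 0], [0, 0, 0], [0, 0, 0]], travel=[[0.5, 0, 0.1], [1, 0, 0.1], [1.5, 0, 0.2], [1.5, 0, 0.2], [1.5, 0, 0.2]], hand=[15, 15, 15, 15, 15])

```text
t: 20.65
tool_pos: [0.5916, -0.1157, 0.2475]
ee_rot: [3.14, -0.263, -0.006]
wrist_force: [-2.4, -1.8, 5.8]
finger_gap: 0.263
gripper_force: 25.4
```

Call:
step_arm(twist=[[0, 0, 0], [0, 0, 0], [0, 0, 0], [0, 0, 0], [0, 0, 0]], travel=[[0.5, 0, 0.1], [1, 0, 0.1], [1.5, 0, 0.2], [1.5, 0, 0.2], [1.5, 0, 0.2]], hand=[15, 15, 15, 15, 15])

```text
t: 21.07
tool_pos: [0.593, -0.1157, 0.2476]
ee_rot: [3.14, -0.263, -0.006]
wrist_force: [-2.9, -2.4, 5.7]
finger_gap: 0.268
gripper_force: 25.1
```

Call:
step_arm(twist=[[0, 0, 0], [0, 0, 0], [0, 0, 0], [0, 0, 0], [0, 0, 0]], travel=[[0.5, 0, 0.1], [1, 0, 0.1], [1.5, 0, 0.3], [1.5, 0, 0.3], [1.5, 0, 0.3]], hand=[15, 15, 15, 15, 15])

```text
t: 21.48
tool_pos: [0.5941, -0.1157, 0.2475]
ee_rot: [3.14, -0.262, -0.006]
wrist_force: [-4.3, -1.0, 6.7]
finger_gap: 0.264
gripper_force: 24.6
```

Call:
step_arm(twist=[[0, 0, 0], [0, 0, 0], [0, 0, 0], [0, 0, 0], [0, 0, 0]], travel=[[0.5, 0, 0.1], [1, 0, 0.2], [1.5, 0, 0.3], [1.5, 0, 0.3], [1.5, 0, 0.3]], hand=[15, 15, 15, 15, 15])

```text
t: 21.9
tool_pos: [0.5946, -0.1157, 0.2475]
ee_rot: [3.14, -0.26, -0.006]
wrist_force: [-9.3, -0.6, 10.4]
finger_gap: 0.261
gripper_force: 24.6
```

Call:
step_arm(twist=[[0, 0, 0], [0, 0, 0], [0, 0, 0], [0, 0, 0], [0, 0, 0]], travel=[[0.2, 0, -0.2], [0.4, 0, -0.4], [0.5, 0, -0.4], [0.5, 0, -0.4], [0.5, 0, -0.4]], hand=[15, 15, 15, 15, 15])

```text
t: 22.32
tool_pos: [0.5946, -0.1157, 0.2475]
ee_rot: [3.14, -0.259, -0.006]
wrist_force: [-9.1, -1.8, 8.7]
finger_gap: 0.262
gripper_force: 24.4
```

Call:
step_arm(twist=[[0, 0, 0], [0, 0, 0], [0, 0, 0], [0, 0, 0], [0, 0, 0]], travel=[[0.2, 0, 0], [0.4, 0, 0], [0.5, 0, 0], [0.5, 0, 0], [0.5, 0, 0]], hand=[15, 15, 15, 15, 15])

```text
t: 22.73
tool_pos: [0.5947, -0.1157, 0.2475]
ee_rot: [3.14, -0.258, -0.006]
wrist_force: [-10.5, -1.7, 9.0]
finger_gap: 0.265
gripper_force: 24.4
```

Call:
step_arm(twist=[[0, 0, 0], [0, 0, 0], [0, 0, 0], [0, 0, 0], [0, 0, 0]], travel=[[0.2, 0, -0.1], [0.4, 0, -0.2], [0.5, 0, -0.3], [0.5, 0, -0.3], [0.5, 0, -0.3]], hand=[15, 15, 15, 15, 15])

```text
t: 23.15
tool_pos: [0.5948, -0.1157, 0.2475]
ee_rot: [3.14, -0.257, -0.006]
wrist_force: [-10.2, -1.9, 6.4]
finger_gap: 0.266
gripper_force: 24.3
```

Call:
step_arm(twist=[[0, 0, 0], [0, 0, 0], [0, 0, 0], [0, 0, 0], [0, 0, 0]], travel=[[0.2, 0, 0], [0.4, 0, 0], [0.6, 0, -0.1], [0.6, 0, -0.1], [0.6, 0, -0.1]], hand=[15, 15, 15, 15, 15])

```text
t: 23.57
tool_pos: [0.5957, -0.1157, 0.2477]
ee_rot: [3.14, -0.258, -0.006]
wrist_force: [-7.9, -2.2, 3.8]
finger_gap: 0.268
gripper_force: 24.2
```

Call:
step_arm(twist=[[0, 0, 0], [0, 0, 0], [0, 0, 0], [0, 0, 0], [0, 0, 0]], travel=[[0.2, 0, 0], [0.4, 0, 0], [0.6, 0, 0], [0.6, 0, 0], [0.6, 0, 0]], hand=[15, 15, 15, 15, 15])

```text
t: 23.98
tool_pos: [0.5959, -0.1157, 0.2477]
ee_rot: [3.14, -0.257, -0.006]
wrist_force: [-9.9, -1.6, 4.6]
finger_gap: 0.264
gripper_force: 24.2
```

Call:
step_arm(twist=[[0, 0, 0], [0, 0, 0], [0, 0, 0], [0, 0, 0], [0, 0, 0]], travel=[[0.2, 0, 0], [0.4, 0, 0], [0.6, 0, 0], [0.6, 0, 0], [0.6, 0, 0]], hand=[15, 15, 15, 15, 15])

```text
t: 24.4
tool_pos: [0.596, -0.1157, 0.2477]
ee_rot: [3.14, -0.256, -0.006]
wrist_force: [-10.7, -1.7, 5.2]
finger_gap: 0.266
gripper_force: 24.1
```

Call:
step_arm(twist=[[0, 0, 0], [0, 0, 0], [0, 0, 0], [0, 0, 0], [0, 0, 0]], travel=[[0.2, 0, 0], [0.4, 0, 0], [0.6, 0, 0], [0.6, 0, 0], [0.6, 0, 0]], hand=[15, 15, 15, 15, 15])

```text
t: 24.82
tool_pos: [0.5976, -0.1157, 0.2479]
ee_rot: [3.14, -0.258, -0.006]
wrist_force: [-5.3, -2.5, 0.3]
finger_gap: 0.265
gripper_force: 23.4
```

Call:
step_arm(twist=[[0, 0, 0], [0, 0, 0], [0, 0, 0], [0, 0, 0], [0, 0, 0]], travel=[[0.2, 0, 0], [0.4, 0, 0.1], [0.6, 0, 0.1], [0.6, 0, 0.1], [0.6, 0, 0.1]], hand=[15, 15, 15, 15, 15])

```text
t: 25.23
tool_pos: [0.5987, -0.1157, 0.248]
ee_rot: [3.14, -0.259, -0.006]
wrist_force: [-3.9, -2.1, -4.4]
finger_gap: 0.265
gripper_force: 23.2
```

Call:
step_arm(twist=[[0, 0, 0], [0, 0, 0], [0, 0, 0], [0, 0, 0], [0, 0, 0]], travel=[[0.2, 0, 0.1], [0.4, 0, 0.3], [0.6, 0, 0.5], [0.6, 0, 0.5], [0.6, 0, 0.5]], hand=[15, 15, 15, 15, 15])

```text
t: 25.65
tool_pos: [0.6001, -0.1157, 0.2482]
ee_rot: [3.14, -0.26, -0.006]
wrist_force: [-3.2, -3.2, -8.3]
finger_gap: 0.268
gripper_force: 22.5
```

Call:
step_arm(twist=[[0, 0, 0], [0, 0, 0], [0, 0, 0], [0, 0, 0], [0, 0, 0]], travel=[[0.2, 0, 0.3], [0.4, 0, 0.6], [0.5, 0, 0.9], [0.5, 0, 0.9], [0.5, 0, 0.9]], hand=[15, 15, 15, 15, 15])

```text
t: 26.07
tool_pos: [0.6016, -0.1157, 0.2483]
ee_rot: [3.14, -0.262, -0.006]
wrist_force: [-1.4, -2.6, -7.9]
finger_gap: 0.264
gripper_force: 22.3
```

Call:
step_arm(twist=[[0, 0, 0], [0, 0, 0], [0, 0, 0], [0, 0, 0], [0, 0, 0]], travel=[[0.2, 0, 0.2], [0.4, 0, 0.5], [0.5, 0, 0.7], [0.5, 0, 0.7], [0.5, 0, 0.7]], hand=[15, 15, 15, 15, 15])

```text
t: 26.48
tool_pos: [0.6025, -0.1157, 0.2481]
ee_rot: [3.14, -0.263, -0.006]
wrist_force: [-0.8, -2.6, -0.5]
finger_gap: 0.266
gripper_force: 22.6
```

Call:
step_arm(twist=[[0, 0, 0], [0, 0, 0], [0, 0, 0], [0, 0, 0], [0, 0, 0]], travel=[[0.2, 0, 0.1], [0.4, 0, 0.1], [0.5, 0, 0.2], [0.5, 0, 0.2], [0.5, 0, 0.2]], hand=[15, 15, 15, 15, 15])

```text
t: 26.9
tool_pos: [0.603, -0.1157, 0.248]
ee_rot: [3.14, -0.263, -0.006]
wrist_force: [-0.7, -2.2, 3.5]
finger_gap: 0.26
gripper_force: 22.9
```

Call:
step_arm(twist=[[0, 0, 0], [0, 0, 0], [0, 0, 0], [0, 0, 0], [0, 0, 0]], travel=[[0.2, 0, 0.1], [0.4, 0, 0.1], [0.5, 0, 0.2], [0.5, 0, 0.2], [0.5, 0, 0.2]], hand=[15, 15, 15, 15, 15])

```text
t: 27.32
tool_pos: [0.6034, -0.1157, 0.2479]
ee_rot: [3.14, -0.263, -0.006]
wrist_force: [-1.6, -3.7, 6.3]
finger_gap: 0.261
gripper_force: 23.0
```

Call:
step_arm(twist=[[0, 0, 0], [0, 0, 0], [0, 0, 0], [0, 0, 0], [0, 0, 0]], travel=[[0.2, 0, 0], [0.4, 0, -0.1], [0.5, 0, -0.2], [0.5, 0, -0.2], [0.5, 0, -0.2]], hand=[15, 15, 15, 15, 15])

```text
t: 27.73
tool_pos: [0.6035, -0.1157, 0.248]
ee_rot: [3.14, -0.262, -0.006]
wrist_force: [-2.5, -2.8, 5.4]
finger_gap: 0.265
gripper_force: 22.9
```

Call:
step_arm(twist=[[0, 0, 0], [0, 0, 0], [0, 0, 0], [0, 0, 0], [0, 0, 0]], travel=[[0.2, 0, 0.1], [0.4, 0, 0.1], [0.5, 0, 0.1], [0.5, 0, 0.1], [0.5, 0, 0.1]], hand=[15, 15, 15, 15, 15])

```text
t: 28.15
tool_pos: [0.6041, -0.1157, 0.2479]
ee_rot: [3.14, -0.262, -0.006]
wrist_force: [-1.8, -3.8, 4.1]
finger_gap: 0.267
gripper_force: 23.0
```

Call:
step_arm(twist=[[0, 0, 0], [0, 0, 0], [0, 0, 0], [0, 0, 0], [0, 0, 0]], travel=[[0.2, 0, 0.1], [0.4, 0, 0.1], [0.6, 0, 0.1], [0.6, 0, 0.1], [0.6, 0, 0.1]], hand=[15, 15, 15, 15, 15])

```text
t: 28.57
tool_pos: [0.6047, -0.1157, 0.248]
ee_rot: [3.14, -0.262, -0.006]
wrist_force: [-1.0, -3.3, 4.8]
finger_gap: 0.264
gripper_force: 23.0
```

Call:
step_arm(twist=[[0, 0, 0], [0, 0, 0], [0, 0, 0], [0, 0, 0], [0, 0, 0]], travel=[[0.2, 0, 0.1], [0.4, 0, 0.1], [0.6, 0, 0.1], [0.6, 0, 0.1], [0.6, 0, 0.1]], hand=[15, 15, 15, 15, 15])

```text
t: 28.98
tool_pos: [0.6053, -0.1157, 0.2479]
ee_rot: [3.14, -0.262, -0.006]
wrist_force: [-0.4, -3.0, 4.6]
finger_gap: 0.262
gripper_force: 22.8
```

Call:
step_arm(twist=[[0, 0, 0], [0, 0, 0], [0, 0, 0], [0, 0, 0], [0, 0, 0]], travel=[[0.2, 0, 0.1], [0.4, 0, 0.1], [0.6, 0, 0.2], [0.6, 0, 0.2], [0.6, 0, 0.2]], hand=[15, 15, 15, 15, 15])

```text
t: 29.4
tool_pos: [0.6058, -0.1157, 0.2479]
ee_rot: [3.14, -0.262, -0.006]
wrist_force: [-0.6, -3.1, 5.6]
finger_gap: 0.265
gripper_force: 22.8
```

Call:
step_arm(twist=[[0, 0, 0], [0, 0, 0], [0, 0, 0], [0, 0, 0], [0, 0, 0]], travel=[[0.2, 0, 0.1], [0.4, 0, 0.1], [0.6, 0, 0.2], [0.6, 0, 0.2], [0.6, 0, 0.2]], hand=[15, 15, 15, 15, 15])

```text
t: 29.82
tool_pos: [0.6064, -0.1157, 0.2478]
ee_rot: [3.14, -0.262, -0.006]
wrist_force: [-1.2, -3.2, 4.4]
finger_gap: 0.26
gripper_force: 22.7
```

Call:
step_arm(twist=[[0, 0, 0], [0, 0, 0], [0, 0, 0], [0, 0, 0], [0, 0, 0]], travel=[[0.2, 0, 0.1], [0.4, 0, 0.1], [0.7, 0, 0.2], [0.7, 0, 0.2], [0.7, 0, 0.2]], hand=[15, 15, 15, 15, 15])

```text
t: 30.23
tool_pos: [0.6072, -0.1157, 0.2478]
ee_rot: [3.14, -0.262, -0.006]
wrist_force: [0.7, -3.7, 4.3]
finger_gap: 0.266
gripper_force: 22.7
```

Call:
step_arm(twist=[[0, 0, 0], [0, 0, 0], [0, 0, 0], [0, 0, 0], [0, 0, 0]], travel=[[0.2, 0, 0.1], [0.4, 0, 0.1], [0.7, 0, 0.2], [0.7, 0, 0.2], [0.7, 0, 0.2]], hand=[15, 15, 15, 15, 15])

```text
t: 30.65
tool_pos: [0.6077, -0.1157, 0.2478]
ee_rot: [3.14, -0.261, -0.006]
wrist_force: [-0.6, -2.3, 5.7]
finger_gap: 0.263
gripper_force: 22.7
```

Call:
step_arm(twist=[[0, 0, 0], [0, 0, 0], [0, 0, 0], [0, 0, 0], [0, 0, 0]], travel=[[0.2, 0, 0.1], [0.4, 0, 0.1], [0.7, 0, 0.2], [0.7, 0, 0.2], [0.7, 0, 0.2]], hand=[15, 15, 15, 15, 15])

```text
t: 31.07
tool_pos: [0.6081, -0.1157, 0.2478]
ee_rot: [3.14, -0.261, -0.006]
wrist_force: [-1.9, -2.9, 6.1]
finger_gap: 0.262
gripper_force: 22.6
```

Call:
step_arm(twist=[[0, 0, 0], [0, 0, 0], [0, 0, 0], [0, 0, 0], [0, 0, 0]], travel=[[0.2, 0, 0], [0.4, 0, 0], [0.7, 0, 0], [0.7, 0, 0], [0.7, 0, 0]], hand=[15, 15, 15, 15, 15])

```text
t: 31.48
tool_pos: [0.6084, -0.1157, 0.2477]
ee_rot: [3.14, -0.26, -0.006]
wrist_force: [-4.1, -3.4, 7.2]
finger_gap: 0.265
gripper_force: 22.5
```

Call:
step_arm(twist=[[0, 0, 0], [0, 0, 0], [0, 0, 0], [0, 0, 0], [0, 0, 0]], travel=[[0.2, 0, 0.1], [0.4, 0, 0.1], [0.7, 0, 0.2], [0.7, 0, 0.2], [0.7, 0, 0.2]], hand=[15, 15, 15, 15, 15])

```text
t: 31.9
tool_pos: [0.6087, -0.1157, 0.2476]
ee_rot: [3.14, -0.259, -0.006]
wrist_force: [-7.0, -2.6, 8.7]
finger_gap: 0.262
gripper_force: 22.5
```

Call:
step_arm(twist=[[0, 0, 0], [0, 0, 0], [0, 0, 0], [0, 0, 0], [0, 0, 0]], travel=[[-1, 0, -0.7], [-2, 0, -1], [-3, 0, -1.2], [-3, 0, -1.2], [-3, 0, -1.2]], hand=[15, 15, 15, 15, 15])

```text
t: 32.32
tool_pos: [0.6067, -0.1157, 0.248]
ee_rot: [3.14, -0.261, -0.006]
wrist_force: [2.7, -3.1, -2.1]
finger_gap: 0.262
gripper_force: 22.4
```

Call:
step_arm(twist=[[0, 0, 0], [0, 0, 0], [0, 0, 0], [0, 0, 0], [0, 0, 0]], travel=[[-0.4, 0, -0.1], [-0.8, 0, -0.1], [-1.2, 0, -0.2], [-1.2, 0, -0.2], [-1.2, 0, -0.2]], hand=[15, 15, 15, 15, 15])

```text
t: 32.73
tool_pos: [0.6056, -0.1157, 0.248]
ee_rot: [3.14, -0.261, -0.006]
wrist_force: [2.8, -3.6, -2.3]
finger_gap: 0.259
gripper_force: 22.5
```

Call:
step_arm(twist=[[0, 0, 0], [0, 0, 0], [0, 0, 0], [0, 0, 0], [0, 0, 0]], travel=[[1, 0, 0.3], [2, 0, 0.5], [3, 0, 0.7], [4, 0, 0.9], [4, 0, 0.9]], hand=[15, 15, 15, 15, 15])

```text
t: 33.15
tool_pos: [0.6085, -0.1157, 0.2478]
ee_rot: [3.14, -0.259, -0.006]
wrist_force: [-4.7, -2.8, 1.6]
finger_gap: 0.266
gripper_force: 22.1
```

Call:
step_arm(twist=[[0, 0, 0], [0, 0, 0], [0, 0, 0], [0, 0, 0], [0, 0, 0]], travel=[[0.2, 0, 0], [0.5, 0, 0], [0.7, 0, 0], [0.7, 0, 0], [0.7, 0, 0]], hand=[15, 15, 15, 15, 15])

```text
t: 33.57
tool_pos: [0.6086, -0.1157, 0.2478]
ee_rot: [3.14, -0.258, -0.006]
wrist_force: [-6.5, -3.2, 1.5]
finger_gap: 0.266
gripper_force: 22.0
```

Call:
step_arm(twist=[[0, 0, 0], [0, 0, 0], [0, 0, 0], [0, 0, 0], [0, 0, 0]], travel=[[0.2, 0, 0], [0.5, 0, 0], [0.8, 0, 0], [0.8, 0, 0], [0.8, 0, 0]], hand=[15, 15, 15, 15, 15])

```text
t: 33.98
tool_pos: [0.6089, -0.1157, 0.2478]
ee_rot: [3.14, -0.257, -0.006]
wrist_force: [-7.8, -3.0, 2.0]
finger_gap: 0.265
gripper_force: 21.9
```

Call:
step_arm(twist=[[0, 0, 0], [0, 0, 0], [0, 0, 0], [0, 0, 0], [0, 0, 0]], travel=[[-1, 0, 0], [-2, 0, 0], [-2, 0, 0], [-2, 0, 0], [-2, 0, 0]], hand=[15, 15, 30, 50, 60])

```text
t: 34.4
tool_pos: [0.6097, -0.1148, 0.2484]
ee_rot: [3.141, -0.262, -0.005]
wrist_force: [-0.7, -0.1, 0.4]
finger_gap: 0.623
gripper_force: 0.0
```

Call:
step_arm(twist=[[0, 0, 0], [0, 0, 0], [0, 0, 0], [0, 0, 0], [0, 0, 0]], travel=[[0, 0, 0], [5, 0, -20], [10, 0, -40], [15, 0, -60], [15, 0, -60]], hand=[60, 60, 60, 60, 60])

```text
t: 34.82
tool_pos: [0.6101, -0.1155, 0.3146]
ee_rot: [3.14, -0.268, -0.006]
wrist_force: [0.7, -0.9, -0.2]
finger_gap: 0.703
gripper_force: 0.0
```

```bash
cat > chk.py <<'E'
from h import *
o=r.get_obs();print(o['t'],o['tool_pos'],o['wrist_force'].round(1));a=r.grab_frame("wrist"); cv2.imwrite("pics/w7.png",a)
q=[ 0.6318,-0.0326,-0.0067]; g=cv2.cvtColor(a,cv2.COLOR_BGR2GRAY)
for d in (0,85,95):
    e=np.radians(d);u=proj("wrist",pan(q,(-.035-.112*np.cos(e),-.085,.13+.112*np.sin(e)+.005)),o); print(d,u.round(1))
x,y=u.round().astype(int)
print(g[y-30:y+40:4,x-40:x+41:4])
E
python3 chk.py
```

```text
34.8167 [ 0.6100677  -0.11550932  0.31455118] [ 0.7 -0.9 -0.2]
0 [320.2 348.3]
85 [320.7 281. ]
95 [320.7 251.7]
[[ 97  98 100 104 106  64  72  72  76 105 105 105 105 103 102 100 164 162
  162 162 167]
 [ 97 100 102 107  99  63  86  80  70  45  56  56  92  80  71  86 161 163
  163 164 166]
 [ 91  95  99  99  95  61  94  99  81  38  37  35 107 144 103  59 161 162
  165 164 163]
 [120 105  95  94  95  60  94  92  83  48  50  58 108 162 136  65 163 163
  164 165 164]
 [124 127 114  98  91  58  86  82  91  91 101  84  93 123 103  65 166 165
  165 164 167]
 [101 120 127 123 100  57 111 113  91  88 101  75 101 113  97  63 165 166
  165 164 165]
 [ 96  95 113 125 125  92  93  91 105  77 103  90 100 156 163 138 161 163
  165 163 163]
 [ 95  94  93 106 122 127 107  90  91  66  83 111 144 174 169 167 161 161
  160 164 160]
 [ 94  95  93  93 101 122 126 112  86  61  60 109 160 164 173 173 165 165
  160 158 159]
 [ 93  92  93  94  91  96  85  82  80  75  75  79  86  85  97 167 176 165
  161 155 154]
 [ 90  91  93  95  98  96  98  99  99  97  97  97  96  95  97 165 158 171
  165 158 156]
 [ 90  91  92  93  90  92 101 102 102 103 105 105 106 108 110 165 158 154
  166 172 166]
 [ 93  94  89  85  88  91  89  91  91  96 101 104 101  98 103 165 161 156
  156 167 176]
 [ 98  93  87  89  88  90  92  91  97 163 170 207 219 186 151 158 162 165
  169 179 161]
 [ 99  90  89  88  90  90  89  89 129 163 163 168 195 215 190 153 150 158
  165 160 159]
 [ 92  90  91  93  90  89  89  85 130 169 163 161 159 174 210 205 159 154
  156 164 164]
 [ 91  90  92  91  90  90  87  88 156 160 163 164 158 158 162 202 213 162
  151 159 163]
 [ 89  90  90  90  91  90  93  90 162 162 176 177 165 154 155 161 182 210
  180 148 157]]
```

Call:
step_arm(twist=[[0, 0, 0], [0, 0, 0], [0, 0, 0], [0, 0, 0], [0, 0, 0]], travel=[[-10, 20, -15], [-25, 45, -30], [-40, 70, -40], [-55, 95, -50], [-70, 120, -55]], hand=[60, 60, 60, 60, 60])

```text
t: 35.28
tool_pos: [0.5247, -0.2359, 0.3455]
ee_rot: [3.14, -0.262, -0.006]
wrist_force: [1.0, -1.6, 0.6]
finger_gap: 0.703
gripper_force: 0.0
```

Call:
step_arm(twist=[[0, 0, 0], [0, 0, 0], [0, 0, 0], [0, 0, 0], [0, 0, 0]], travel=[[-10, 20, 0], [-20, 40, 0], [-30, 60, 0], [-40, 80, 0], [-50, 100, 0]], hand=[60, 60, 60, 60, 60])

```text
t: 35.7
tool_pos: [0.4759, -0.3353, 0.3315]
ee_rot: [3.141, -0.261, -0.006]
wrist_force: [-0.5, -0.0, -0.4]
finger_gap: 0.707
gripper_force: 0.0
```

```bash
cat > d.py <<'E'
from h import *
q=[ 0.6318,-0.0326,-0.0067]; print(r.get_obs()['t'],r.get_obs()['tool_pos'])
for n in ("top","side"):
    a=r.grab_frame(n); cv2.imwrite(f"pics/{n}9.png",a)
    P=lambda d,y=-.085:proj(n,pan(q,(-.035-.112*np.cos(np.radians(d)),y,.13+.112*np.sin(np.radians(d)))))
    for d in (85,90,95): print(n,d,P(d).round(1),"ends",P(d,-.073).round(1),P(d,-.097).round(1))
    x,y=P(91).round().astype(int)
    D=cv2.absdiff(a,cv2.imread(f"pics/{n}0.png")).max(2)[y-12:y+18,x-14:x+15]
    print("origin",x-14,y-12)
    for row in D: print(''.join('#' if v>40 else '+' if v>20 else '.' for v in row))
E
python3 d.py
```

```text
35.7 [ 0.4758848  -0.33534753  0.33145159]
top 85 [307.4 184.2] ends [300.8 183.9] [314.1 184.5]
top 90 [307.7 178.9] ends [301.  178.6] [314.4 179.1]
top 95 [307.9 173.7] ends [301.3 173.4] [314.6 174. ]
origin 294 166
.............................
.............................
.............................
.............................
.............................
.............................
.............................
.............................
.............................
.......+##########++.........
.......+##########++.........
.......+..+#######+..........
......+#++.+#####+#+.........
......+###..####..##+........
.......+++..+##+..+#.........
.............................
...........+..+..............
..........+#.++..............
..........+#.++..............
..........+#.++..............
..........+#.++..............
..........+#.+++..+..........
..........+#.+++..+..........
..........##......+..........
..........##+++..............
..........+#####..+..+.......
...........+####.............
.............##+........++++.
..........+..++...+..........
.........+
[... 399 characters left out ...]
..........
.............................
...............+++...........
..............###+...........
.............####.+..........
............#####+#..........
...........########..........
............######...........
............####++...........
............#####+...........
.............####+...........
.............####+...........
.............####+...........
.............+####...........
..............####...........
..............####...........
..............+##+...........
...............##............
.............#+###...........
.............##+##...........
.........##.++...+...........
........+##.+...##...........
.........++.+...##...........
...............+##...........
```

```bash
python3 to.py .515 -.225 .29 15 .560 -.116 .253 15
```

```text
t 35.8 [ 0.474  -0.3383  0.3309] [ 3.14  -0.259 -0.012] F [-0.3  1.2  0.1] 0.701
twist [ 0.17  0.16 -0.27] travel [  27.9 -113.9   49.5] rows 3.1
twist [0. 0. 0.] travel [  33.2 -109.3   47.2] rows 3.0
```

Call:
step_arm(twist=[[0, 0, 0], [0, 0, 0], [0, 0, 0], [0, 0, 0], [0, 0, 0]], travel=[[5, -23, 10], [11, -46, 20], [17, -70, 30], [23, -92, 40], [28, -114, 49.5]], hand=[40, 20, 0, 0, 0])

```text
t: 36.22
tool_pos: [0.5175, -0.219, 0.2907]
ee_rot: [3.141, -0.261, -0.005]
wrist_force: [0.7, -0.3, 0.2]
finger_gap: 0.007
gripper_force: 0.0
```

Call:
step_arm(twist=[[0, 0, 0], [0, 0, 0], [0, 0, 0], [0, 0, 0], [0, 0, 0]], travel=[[7, -24, 10], [15, -48, 21], [23, -75, 32], [33, -109, 47], [33, -109, 47]], hand=[0, 0, 0, 0, 0])

```text
t: 36.63
tool_pos: [0.5633, -0.1032, 0.2522]
ee_rot: [-3.139, -0.259, 0.003]
wrist_force: [-1.1, 1.4, 0.4]
finger_gap: 0.0
gripper_force: 0.0
```

Call:
step_arm(twist=[[0, 0, 0], [0, 0, 0], [0, 0, 0], [0, 0, 0], [0, 0, 0]], travel=[[0, 0, 0], [0, 0, 0], [1, 0, 0.3], [2, 0, 0.5], [3, 0, 0.8]], hand=[0, 0, 0, 0, 0])

```text
t: 37.05
tool_pos: [0.5649, -0.1136, 0.255]
ee_rot: [3.14, -0.262, -0.008]
wrist_force: [-0.1, 0.1, 0.6]
finger_gap: -0.001
gripper_force: 0.0
```

Call:
step_arm(twist=[[0, 0, 0], [0, 0, 0], [0, 0, 0], [0, 0, 0], [0, 0, 0]], travel=[[1, 0, 0.3], [2, 0, 0.5], [3, 0, 0.8], [4, 0, 1.1], [4, 0, 1.1]], hand=[0, 0, 0, 0, 0])

```text
t: 37.47
tool_pos: [0.5693, -0.1125, 0.2547]
ee_rot: [3.14, -0.262, -0.006]
wrist_force: [-0.3, 0.2, -0.0]
finger_gap: -0.001
gripper_force: 0.0
```

Call:
step_arm(twist=[[0, 0, 0], [0, 0, 0], [0, 0, 0], [0, 0, 0], [0, 0, 0]], travel=[[0.7, 0, 0.2], [1.4, 0, 0.4], [2, 0, 0.5], [2, 0, 0.5], [2, 0, 0.5]], hand=[0, 0, 0, 0, 0])

```text
t: 37.88
tool_pos: [0.5712, -0.1124, 0.2547]
ee_rot: [3.14, -0.262, -0.006]
wrist_force: [-0.1, -0.1, 0.2]
finger_gap: -0.001
gripper_force: 0.0
```

Call:
step_arm(twist=[[0, 0, 0], [0, 0, 0], [0, 0, 0], [0, 0, 0], [0, 0, 0]], travel=[[0.7, 0, 0.2], [1.4, 0, 0.4], [2, 0, 0.5], [2, 0, 0.5], [2, 0, 0.5]], hand=[0, 0, 0, 0, 0])

```text
t: 38.3
tool_pos: [0.5733, -0.1125, 0.2547]
ee_rot: [3.14, -0.262, -0.006]
wrist_force: [-0.3, -0.5, 0.2]
finger_gap: 0.001
gripper_force: 0.0
```

Call:
step_arm(twist=[[0, 0, 0], [0, 0, 0], [0, 0, 0], [0, 0, 0], [0, 0, 0]], travel=[[0.5, 1.5, 0.1], [1, 3, 0.3], [1.5, 3, 0.4], [1.5, 3, 0.4], [1.5, 3, 0.4]], hand=[0, 0, 0, 0, 0])

```text
t: 38.72
tool_pos: [0.5748, -0.1155, 0.2547]
ee_rot: [3.14, -0.262, -0.006]
wrist_force: [0.2, -1.3, 0.2]
finger_gap: 0.005
gripper_force: 0.0
```

Call:
step_arm(twist=[[0, 0, 0], [0, 0, 0], [0, 0, 0], [0, 0, 0], [0, 0, 0]], travel=[[0.5, 0, 0.1], [1, 0, 0.3], [1.5, 0, 0.4], [1.5, 0, 0.4], [1.5, 0, 0.4]], hand=[0, 0, 0, 0, 0])

```text
t: 39.13
tool_pos: [0.5764, -0.1154, 0.2548]
ee_rot: [3.14, -0.262, -0.006]
wrist_force: [0.3, 0.2, -0.7]
finger_gap: 0.0
gripper_force: 0.0
```

Call:
step_arm(twist=[[0, 0, 0], [0, 0, 0], [0, 0, 0], [0, 0, 0], [0, 0, 0]], travel=[[0.5, 0, 0.1], [1, 0, 0.3], [1.5, 0, 0.4], [1.5, 0, 0.4], [1.5, 0, 0.4]], hand=[0, 0, 0, 0, 0])

```text
t: 39.55
tool_pos: [0.5778, -0.1155, 0.2547]
ee_rot: [3.14, -0.261, -0.006]
wrist_force: [-0.9, -0.5, 1.2]
finger_gap: -0.0
gripper_force: 0.5
```

Call:
step_arm(twist=[[0, 0, 0], [0, 0, 0], [0, 0, 0], [0, 0, 0], [0, 0, 0]], travel=[[0.5, 0, 0.1], [1, 0, 0.3], [1.5, 0, 0.4], [1.5, 0, 0.4], [1.5, 0, 0.4]], hand=[0, 0, 0, 0, 0])

```text
t: 39.97
tool_pos: [0.5787, -0.1155, 0.2546]
ee_rot: [3.14, -0.26, -0.006]
wrist_force: [-5.5, -0.1, 4.0]
finger_gap: 0.001
gripper_force: 2.8
```

Call:
step_arm(twist=[[0, 0, 0], [0, 0, 0], [0, 0, 0], [0, 0, 0], [0, 0, 0]], travel=[[0.2, 0, 0.1], [0.4, 0, 0.1], [0.7, 0, 0.2], [0.7, 0, 0.2], [0.7, 0, 0.2]], hand=[0, 0, 0, 0, 0])

```text
t: 40.38
tool_pos: [0.5789, -0.1155, 0.2545]
ee_rot: [3.14, -0.259, -0.006]
wrist_force: [-7.4, 0.9, 5.5]
finger_gap: 0.001
gripper_force: 3.9
```

Call:
step_arm(twist=[[0, 0, 0], [0, 0, 0], [0, 0, 0], [0, 0, 0], [0, 0, 0]], travel=[[0.2, 0, 0.1], [0.4, 0, 0.1], [0.6, 0, 0.1], [0.6, 0, 0.1], [0.6, 0, 0.1]], hand=[0, 0, 0, 0, 0])

```text
t: 40.8
tool_pos: [0.5791, -0.1156, 0.2545]
ee_rot: [3.14, -0.259, -0.006]
wrist_force: [-10.2, 0.6, 6.9]
finger_gap: 0.001
gripper_force: 4.8
```

Call:
step_arm(twist=[[0, 0, 0], [0, 0, 0], [0, 0, 0], [0, 0, 0], [0, 0, 0]], travel=[[-5, 0, -1], [-12, 0, -8], [-25, 0, -20], [-45, 10, -40], [-65, 30, -60]], hand=[0, 0, 0, 0, 0])

```text
t: 41.22
tool_pos: [0.5017, -0.1428, 0.2964]
ee_rot: [3.141, -0.262, -0.002]
wrist_force: [0.6, -0.5, 0.1]
finger_gap: -0.001
gripper_force: 0.0
```

Call:
step_arm(twist=[[0, 0, 0], [0, 0, 0], [0, 0, 0], [0, 0, 0], [0, 0, 0]], travel=[[-5, 25, 0], [-10, 60, 0], [-15, 95, 0], [-20, 130, 0], [-25, 160, 0]], hand=[0, 0, 0, 0, 0])

```text
t: 41.63
tool_pos: [0.4764, -0.3073, 0.2905]
ee_rot: [3.139, -0.263, -0.007]
wrist_force: [0.5, 0.6, -0.1]
finger_gap: 0.001
gripper_force: 0.0
```

Call:
step_arm(twist=[[0, 0, 0], [0, 0, 0], [0, 0, 0], [0, 0, 0], [0, 0, 0]], travel=[[0, 0, 0], [0, 0, 0], [0, 0, 0], [0, 0, 0], [0, 0, 0]], hand=[0, 0, 0, 0, 0])

```text
t: 42.05
tool_pos: [0.4776, -0.3034, 0.29]
ee_rot: [3.14, -0.262, -0.004]
wrist_force: [0.4, 0.2, -0.4]
finger_gap: -0.004
gripper_force: 0.0
```

```bash
cp pics/top9.png pics/top9p.png; cp pics/side9.png pics/side9p.png; python3 d.py; python3 -c "
from h import *
q=[ 0.6318,-0.0326,-0.0067]
for n in ('top','side'):
    a=cv2.imread(f'pics/{n}9.png');b=cv2.imread(f'pics/{n}9p.png'); D=cv2.absdiff(a,b).max(2)
    x,y=proj(n,pan(q,(-.035,-.085,.242))).astype(int); print(n,'T change',D[y-12:y+13,x-12:x+13].max())
    x,y=proj(n,pan(q,(-.083,.085,.105))).astype(int); print(n,'plug',(D[y-25:y+26,x-20:x+21]>30).sum(), a[y-6:y+7,x-6:x+7].reshape(-1,3).mean(0))
"
```

```text
42.05 [ 0.47757411 -0.30340435  0.29002503]
top 85 [307.4 184.2] ends [300.8 183.9] [314.1 184.5]
top 90 [307.7 178.9] ends [301.  178.6] [314.4 179.1]
top 95 [307.9 173.7] ends [301.3 173.4] [314.6 174. ]
origin 294 166
.............................
.............................
.............................
.............................
.............................
.............................
.............................
.............................
.............................
......+############++........
......+############+.........
......+++++#######+..........
......+##+.+#####+#+.........
......+###..####..##+........
.......+++..###+..+#.........
..................+..........
...........+.++...+..........
..........+#.++...+..........
..........+#+++...+..........
..........+#++++.............
..........+#.+++..+..........
..........+#.+++..+..........
..........+#.+++..+..........
..........##..+..++..........
+..+......##.++...+..........
+..+++....+#####.++.+++++++++
+..++.......####.++.+++++++++
+..+++....+..##+.++.+++++++++
+...+.....+...+.+++.+++++++++
+........
[... 534 characters left out ...]
.........#####+#..........
...........########..........
............######...........
............####+............
............#####............
.............####+...........
.............####+...........
.............####+...........
.............+####...........
..............####...........
..............####...........
..............+##+...........
...............##............
.............#+###...........
.............##+##...........
.........##.++...+...........
.........##.#...##...........
.........++.+...##...........
...............+##...........
top T change 9
top plug 0 [ 63.39053254  78.3964497  109.75147929]
side T change 23
side plug 0 [28.73964497 41.71597633 69.55621302]
```

```bash
python3 -c "
from plant import r
print(r.finish_job())"
```

```text
the job is handed in; nothing more can be done
None
```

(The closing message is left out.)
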